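# Stack the test weights on the packing-room scale

## Robot

A 7-joint arm with a two-finger parallel gripper is mounted at the origin on the work surface. World frame = base frame: x ahead of the robot, y to its left, z up, the work surface at z = 0. Lengths are in m, angles in rad, forces in N, time in s.
With the tool pointing down it reaches from about 0.425 to 0.925 m from the base axis. Payload 6.8 kg.
Tool frame: the origin (TCP) lies at the centre of the arm's flange, where the gripper is bolted on; the fingertips stand 173 mm ahead of it and the grasp point (between the pads) lies 155 mm ahead of it (r.hold_point_z is the distance from the TCP to the grasp point, in m); z points along the fingers, x is the direction in which the jaws open and shut, and the axes are right-handed (so a half turn about z gives the same grasp; the last joint's range is limited). The gripper opens to 85 mm and grips with 20 to 120 N. Pads are 22 mm wide; open, the fingers measure 114 mm over their backs; the gripper's body (76 mm by 85 mm) begins 54 mm behind the grasp point. The pads swing forward as they close: fully open they stand 13 mm farther back than shut.
Start: joints at [1.021, 0.477, 0.022, 1.555, -0.011, 1.109, -0.083], TCP at [0.289, -0.61, 0.405] pointing down, gripper open.
Joint ranges: [-2.96, 2.96], [-0.34, 2.1], [-1.41, 1.46], [0.24, 2.44], [-1.37, 4.51], [0.17, 1.92], [-2.96, 2.96]. Speed limits (rad/s): [2.39, 2.39, 3.14, 3.14, 3.14, 3.14, 3.14].

## Interface

Orientations are given as a rotation vector (axis times angle).
In Python, from bench import r gives the robot as it stands.
- The arm moves only by the tool apply_moves, never from a script. Its arguments are lists of equal length, an entry for each row: "dp": the shift along the tool's x, y, z scaled (see below), a list of three; "twist": the turn, a rotation vector about the tool's x, y, z scaled (see below), a list of three; "jaw": the closure in counts, from 0 (fully open) to 255 (shut). In form: {"dp": [[x, y, z], ...], "twist": [[rx, ry, rz], ...], "jaw": [jaw, ...]}. A call has 1 to 20 rows; each row shifts and turns the pose as measured when the row begins, along the tool's axes as they then stand; what a row does not reach is not made up. The controller multiplies each number of a shift by 12 cm and each number of a turn by 120 degrees. A row lasts 1/10 s, in which the tool goes at most 50 mm and 8.59 degrees, less where a joint would pass 70% of its speed; a pose out of reach is approached as far as the arm can. A call with a number of a shift or a turn outside -1 to 1 is refused whole. A call with a gripper value outside its range is refused whole. The fingers move at their own pace and stop on an object; "grip_force" is the grip in N (left out, the last holds). Time passes only in rows, so rows that do not move let the fingers close. It gives the time, the measured TCP pose, the force and the opening at its end, in the units of the state.
- r.get_obs(): the state, without advancing time (a new reading comes with each control period).
- r.grab_frame(name): name is "scene" or "top" or "wrist"; returns a dict with "color" (420x560x3 uint8, red, green, blue), "z_map" (420x560 float32, m along the optical axis (not along the pixel's ray), 0 where there is no reading), "intrinsics" (3x3 intrinsics, pixels), "R" (3x3) and "t" (3): a world point X has camera coordinates R X + t; the wrist camera has in their place "hand_eye" (4x4, takes a point from camera to tool coordinates, whose origin is the TCP and whose axes are the tool frame's). Camera axes: x right, y down, z forward; pixel columns grow to the right and rows downward; lengths in m; the calibration is good to about 2 mm. The wrist camera is an equidistant fisheye: a pixel r from the principal point sees the ray r / f radians off the axis. A picture is of the moment at which its call begins: read the wrist's pose just before it.
- r.hand_in(): hands the job in, once; it reports no verdict.
The state is a dict: "clock": time; "joints": joint angles; "qvel": joint speeds; "tau": joint torques, N m; "tcp_pos": TCP position; "orientation": TCP orientation; "contact_force": force on the tool from outside, world axes, zero at the start; "moment": the same for the moment, N m; "grip_width": finger opening in m.
Only numpy, scipy, OpenCV 4.12 (cv2) and the standard library are available. Lean on these libraries where they do the work, as an engineer would, in place of code of your own. Each camera call takes 0.05 s, during which the arm holds its last target.

## Task

Check the spring scale: lift the three disc weights off the sloping rack and stack them flat in the centre of the scale's pan, the thickest at the bottom, the middle one on it and the thinnest on top, with their edges lined up. The spring must not be shocked: lower each weight slowly and let go only when the pan is carrying just its whole weight, so that the pan neither drops nor springs up. Leave everything else on the table where it is.

Things in the scene. Friction and masses are not known exactly. Their poses are not given: they have to be found in the camera images.
- weight_thick: plain dark steel disc weight, 56 mm in diameter and 26 mm thick, lying flat on the sloping rack; origin at the centre of its underside, z along its axis out of the top face; its mass (0.15 to 0.75 kg) is not known beforehand
- weight_thick_center (a point): the middle of that disc, 13 mm above its underside
- weight_middle: plain dark steel disc weight, 56 mm in diameter and 18 mm thick, lying flat on the sloping rack; origin at the centre of its underside, z along its axis out of the top face; its mass (0.15 to 0.75 kg) is not known beforehand
- weight_middle_center (a point): the middle of that disc, 9 mm above its underside
- weight_thin: plain dark steel disc weight, 56 mm in diameter and 12 mm thick, lying flat on the sloping rack; origin at the centre of its underside, z along its axis out of the top face; its mass (0.15 to 0.75 kg) is not known beforehand
- weight_thin_center (a point): the middle of that disc, 6 mm above its underside
- rack: fixed stainless rack, 250 mm wide: a board that slopes 26 degrees, falling along the rack's +x (away from the robot), level along y, with a lip 6 mm proud along its lower edge. The three discs lie side by side on it against the lip, about 83 mm apart along y, in any order, the centres of their undersides 45 mm above the table. Origin under its middle, on the table
- scale: fixed white spring dial scale, body 150 x 160 mm and 85 mm high, the dial on its +x face; origin under its middle, on the table
- pan_top (a point): centre of the upper face of the scale's pan, a flat round steel plate 150 mm in diameter and 5 mm thick without a rim; 152 mm above the table when empty, and it sinks with the pan; z up. The engraved rings round the centre are 68 and 124 mm in diameter
- pan (a joint): how far the pan has sunk on its soft, lightly damped spring (m): 0 empty, 0.05 at its stop; it sinks in proportion to the load and never tilts. The dial's needle follows it
- can_a: bystander: empty open tin, 64 mm wide and 75 mm high; origin under its middle
- tub_a: bystander: white tub, 72 mm wide and 45 mm high; origin under its middle
- can_b: bystander: closed blue can, 66 mm wide and 80 mm high; origin under its middle
- tub_b: bystander: white bowl, 90 mm wide and 50 mm high; origin under its middle
- spoon: bystander: white plastic spoon lying along its x; origin under it
- brush: bystander: blue brush lying along its x; origin under it
- spray: bystander: white bottle with a blue cap, 70 mm wide and 190 mm high; origin under its middle
Mind the look-alikes: they are no part of the job. What is shaped like the weight_thin but red is not meant.

How it is judged:
By the outcome, as a careful person would: the job done as asked, in the order asked, and still so for the second after the job is handed in, with the robot touching nothing.
It also fails if it takes over 72 s, if anything falls off the work surface, if the arm or the gripper's body presses on something with over 40 N, if the wrist force passes 120 N, or if a joint passes its speed limit or range.

## Working session

There is one attempt and no reset: what is moved stays moved. The work goes in short steps, Python scripts to look and compute and a tool call to move; the robot and the scene stay as the last step left them, time stands still between calls to the robot, and variables do not carry over. Pictures are saved under pics/ and viewed, and the job is handed in when it is done.

Besides the shell and the picture viewer there is one more tool, called after ">>>" as name(argument=value, ...), one argument or row to a line, values as JSON. apply_moves: Moves the arm, as the interface text tells. Shifts and turns lie within -1 to 1; 1 stands for 12 cm of shift or 120 degrees of turn. Its arguments: {"type":"object","properties":{"dp":{"type":"array"},"twist":{"type":"array"},"jaw":{"type":"array"},"grip_force":{"type":"number"}},"required":["dp","twist","jaw"]}

```bash
ls; mkdir -p pics; python3 - <<'E'
from bench import r
import cv2,numpy as np
o=r.get_obs()
for k,v in o.items(): print(k,np.round(v,4))
for n in ["scene","top","wrist"]:
    f=r.grab_frame(n); cv2.imwrite(f"pics/{n}0.png",f["color"][:,:,::-1]); np.savez(f"{n}0.npz",**f)
    print(n,{k:np.round(v,4).tolist() for k,v in f.items() if k not in("color","z_map")})
print(r.hold_point_z)
E
```

```text
pics
clock 0.0
joints [ 1.0209  0.4778  0.0223  1.5565 -0.0115  1.1093 -0.0831]
qvel [ 0.0019  0.0004 -0.0002 -0.0004 -0.0004 -0.0012  0.0011]
tau [ 9.00000e-04 -5.96455e+01  1.60830e+00 -2.81198e+01  1.25000e-02
  9.30000e-03 -0.00000e+00]
tcp_pos [ 0.2885 -0.6099  0.4037]
orientation [-2.6535e+00  1.6802e+00  2.5000e-03]
contact_force [-0.1834  0.3207  0.527 ]
moment [-0.0042  0.0024  0.0169]
grip_width 0.0852
scene {'intrinsics': [[410.6685, 0.0, 279.0212], [0.0, 410.6685, 208.8435], [0.0, 0.0, 1.0]], 'R': [[0.8691, 0.4944, 0.011], [0.3805, -0.6543, -0.6535], [-0.3159, 0.5722, -0.7568]], 't': [-0.451, -0.1278, 1.4783]}
top {'intrinsics': [[507.3771, 0.0, 285.8997], [0.0, 507.3771, 215.9811], [0.0, 0.0, 1.0]], 'R': [[-0.0124, -0.9999, 0.0078], [-0.9901, 0.0112, -0.1399], [0.1398, -0.0095, -0.9901]], 't': [-0.0162, 0.5411, 1.6792]}
wrist {'intrinsics': [[325.1923, 0.0, 280.1317], [0.0, 325.1923, 209.412], [0.0, 0.0, 1.0]], 'hand_eye': [[1.0, -0.0003, 0.0006, 0.0001], [0.0002, 0.9638, 0.2667, -0.0676], [-0.0007, -0.2667, 0.9638, 0.0312], [0.0, 0.0, 0.0, 1.0]]}
0.1547
```

View pics/scene0.png

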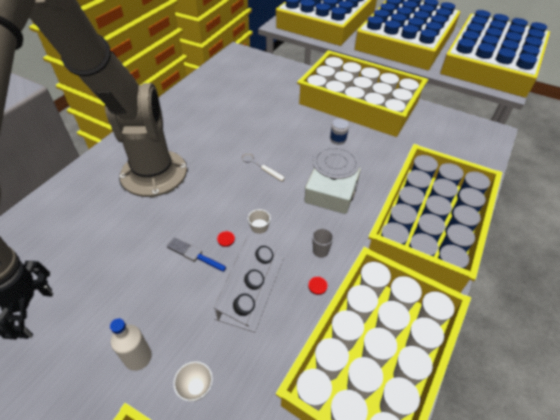

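View pics/top0.png

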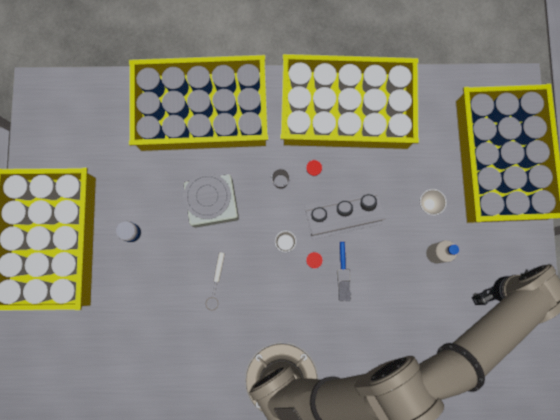

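View pics/wrist0.png

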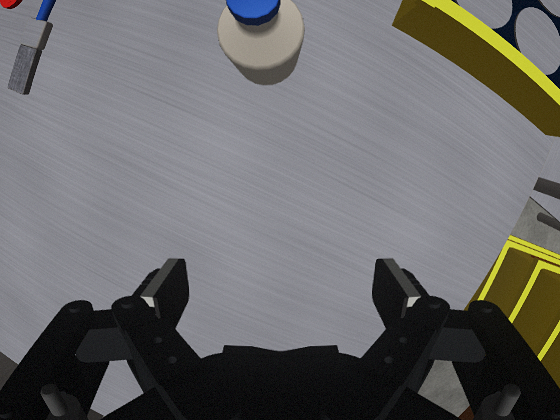

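The scene picture shows the rack around (250,285) with three dark discs. The top picture shows the discs at (319,214), (344,208) and (369,202), and the scale at (210,198). Next I'll zoom in and measure.

```bash
cat > h.py <<'E'
import numpy as np,cv2
from scipy.spatial.transform import Rotation as Ro
def ray(f,u,v):
    K=f["intrinsics"];d=np.array([(u-K[0,2])/K[0,0],(v-K[1,2])/K[1,1],1.]);R=f["R"];return -R.T@f["t"],R.T@d
def onz(f,u,v,z):
    c,d=ray(f,u,v);return c+d*(z-c[2])/d[2]
def cloud(f):
    K=f["intrinsics"];Z=f["z_map"].astype(float);h,w=Z.shape;u,v=np.meshgrid(np.arange(w),np.arange(h))
    P=np.stack([(u-K[0,2])/K[0,0]*Z,(v-K[1,2])/K[1,1]*Z,Z],-1)
    return (P-f["t"])@f["R"]
E
python3 - <<'E'
from h import *
t=np.load("top0.npz");s=np.load("scene0.npz")
a=cv2.resize(t["color"][150:250,170:400],None,fx=3.4,fy=3.4,interpolation=3)
b=cv2.resize(s["color"][140:330,200:370],None,fx=3.1,fy=3.1,interpolation=3)
cv2.imwrite("pics/ztop.png",a[:,:,::-1]);cv2.imwrite("pics/zscene.png",b[:,:,::-1])
P=cloud(t)
for (u,v) in [(319,214),(344,208),(369,202),(330,225),(209,197),(225,185)]:print(u,v,P[v,u].round(4))
print(P[195:232:3,344].round(3))
E
```

```text
319 214 [ 0.5422 -0.1326  0.067 ]
344 208 [ 0.5619 -0.2169  0.0643]
369 202 [ 0.58   -0.2999  0.0721]
330 225 [ 0.5048 -0.1683  0.0674]
209 197 [0.5871 0.2207 0.1585]
225 185 [0.6262 0.1709 0.1538]
[[ 0.617 -0.226  0.002]
 [ 0.606 -0.225  0.004]
 [ 0.588 -0.219  0.051]
 [ 0.576 -0.218  0.059]
 [ 0.566 -0.218  0.057]
 [ 0.555 -0.217  0.065]
 [ 0.544 -0.216  0.071]
 [ 0.536 -0.217  0.057]
 [ 0.525 -0.216  0.065]
 [ 0.515 -0.216  0.063]
 [ 0.504 -0.215  0.068]
 [ 0.501 -0.222  0.007]
 [ 0.491 -0.222  0.009]]
```

View pics/ztop.png

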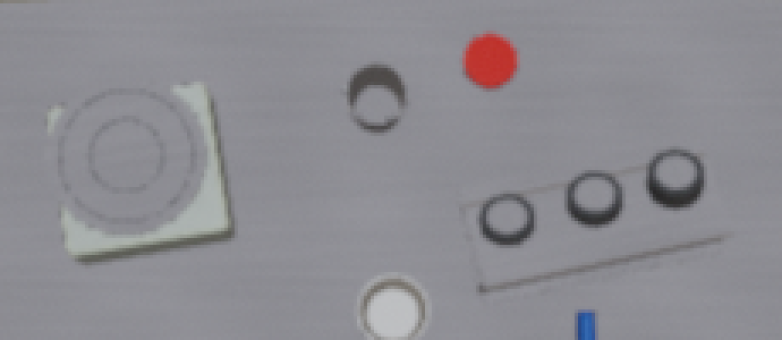

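View pics/zscene.png

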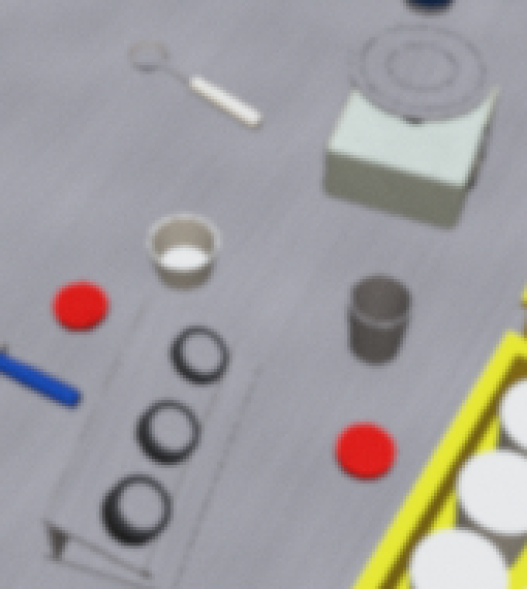

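The thick disc is at y≈-0.30, the middle one at y≈-0.217 and the thin one at y≈-0.133. I'll write a planning helper and move to a close-up view pose perpendicular to the board.

```bash
cat >> h.py <<'E'
def pose(o): return np.array(o["tcp_pos"]),Ro.from_rotvec(o["orientation"])
def rackR(psi,tilt=26):  # tool x=-y_r, z=-n
    p=np.radians(psi);t=np.radians(tilt)
    xr=np.array([np.cos(p),np.sin(p),0]);yr=np.array([-np.sin(p),np.cos(p),0]);n=np.sin(t)*xr+np.cos(t)*np.array([0,0,1.])
    z=-n;x=-yr;return Ro.from_matrix(np.stack([x,np.cross(z,x),z],1))
def plan(o,pg,Rg,n=None,step=.045):
    p,R=pose(o);rv=(R.inv()*Rg).as_rotvec();d=np.array(pg)-p
    print("dist",np.linalg.norm(d).round(4),"ang",np.degrees(np.linalg.norm(rv)).round(2),"dp_tool_total/0.12",(R.inv().apply(d)/.12).round(4))
    if n is None:n=int(max(1,np.ceil(np.linalg.norm(d)/step),np.ceil(np.degrees(np.linalg.norm(rv))/8)))
    tw=(rv/n/np.radians(120)).round(3)
    dps=[(( R*Ro.from_rotvec(rv*i/n)).inv().apply(d/n)/.12).round(3).tolist() for i in range(n)]
    print(n,"rows twist",tw.tolist());print(dps)
E
python3 - <<'E'
from h import *
from bench import r
o=r.get_obs()
Rg=rackR(12.8);n=-Rg.as_matrix()[:,2];p=np.array([.558,-.217,.045])
print(n); plan(o,p+n*.34,Rg)
E
```

```text
[0.42747734 0.09712047 0.89879405]
dist 0.597 ang 28.8 dp_tool_total/0.12 [-1.7303 -4.6428  0.4466]
14 rows twist [-0.015, -0.002, 0.007]
[[-0.124, -0.332, 0.032], [-0.129, -0.331, 0.022], [-0.134, -0.329, 0.011], [-0.139, -0.327, 0.001], [-0.144, -0.325, -0.009], [-0.149, -0.322, -0.019], [-0.154, -0.319, -0.028], [-0.159, -0.316, -0.038], [-0.164, -0.312, -0.048], [-0.169, -0.308, -0.057], [-0.173, -0.303, -0.066], [-0.178, -0.298, -0.076], [-0.183, -0.293, -0.084], [-0.188, -0.287, -0.093]]
```

>>> apply_moves(
  dp=[
    [-0.12,-0.33,0.0],
    [-0.13,-0.33,0.0],
    [-0.13,-0.33,0.0],
    [-0.14,-0.33,0.0],
    [-0.14,-0.325,0.0],
    [-0.15,-0.32,-0.01],
    [-0.15,-0.32,-0.03],
    [-0.16,-0.315,-0.04],
    [-0.16,-0.31,-0.05],
    [-0.17,-0.31,-0.06],
    [-0.17,-0.3,-0.07],
    [-0.18,-0.3,-0.08],
    [-0.18,-0.29,-0.08],
    [-0.19,-0.29,-0.09],
    [0,0,0],
  ],
  twist=[
    [-0.015,-0.002,0.007],
    [-0.015,-0.002,0.007],
    [-0.015,-0.002,0.007],
    [-0.015,-0.002,0.007],
    [-0.015,-0.002,0.007],
    [-0.015,-0.002,0.007],
    [-0.015,-0.002,0.007],
    [-0.015,-0.002,0.007],
    [-0.015,-0.002,0.007],
    [-0.015,-0.002,0.007],
    [-0.015,-0.002,0.007],
    [-0.015,-0.002,0.007],
    [-0.015,-0.002,0.007],
    [-0.015,-0.002,0.007],
    [0,0,0],
  ],
  jaw=[45,45,45,45,45,45,45,45,45,45,45,45,45,45,45],
)

```text
clock: 1.65
tcp_pos: [0.7174, -0.1723, 0.3466]
orientation: [2.146, -1.725, -0.428]
contact_force: [0.2, 0.3, -1.3]
grip_width: 0.0706
```

```bash
python3 - <<'E'
from h import *
from bench import r
o=r.get_obs();print({k:np.round(v,4).tolist() for k,v in o.items()},r.hold_point_z)
f=r.grab_frame("wrist"); cv2.imwrite("pics/w1.png",f["color"][:,:,::-1]); np.savez("w1.npz",p=o["tcp_pos"],o=o["orientation"],**f)
Rg=rackR(12.8);n=-Rg.as_matrix()[:,2];p=np.array([.558,-.217,.045])
plan(o,p+n*.34,Rg)
E
```

```text
{'clock': 1.65, 'joints': [0.1217, 0.7533, 0.0014, 1.2516, 0.1369, 1.5866, -1.2608], 'qvel': [0.0348, -0.0219, 0.0571, 0.04, 0.0342, -0.0008, 0.0164], 'tau': [3.3245, -74.3673, 4.5136, -28.2059, 0.8252, 2.1859, -0.4264], 'tcp_pos': [0.7174, -0.1723, 0.3466], 'orientation': [2.1456, -1.7254, -0.428], 'contact_force': [0.2103, 0.2977, -1.2852], 'moment': [0.1106, -0.4741, -0.0112], 'grip_width': 0.0706} 0.1547
dist 0.0188 ang 1.33 dp_tool_total/0.12 [0.0701 0.1363 0.0308]
1 rows twist [0.007, 0.008, -0.002]
[[0.07, 0.136, 0.031]]
```

View pics/w1.png

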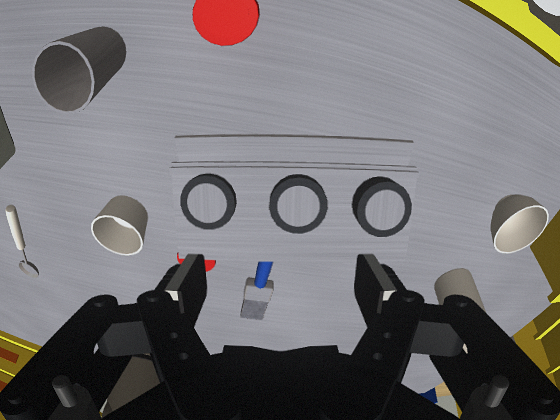

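The wrist view shows the discs at (208,201) thin, (298,203) middle and (382,207) thick, with the rim lines of the rack at rows 136 to 168. I'll locate them precisely from the light inner top faces and the dark outlines.

```bash
cat >> h.py <<'E'
def wray(f,uv):
    K=f["intrinsics"];d=(np.atleast_2d(uv)-[K[0,2],K[1,2]])/K[0,0];th=np.linalg.norm(d,axis=1);ph=d/np.maximum(th,1e-9)[:,None]
    c=np.column_stack([ph*np.sin(th)[:,None],np.cos(th)]);H=f["hand_eye"];R=Ro.from_rotvec(f["o"])
    return f["p"]+R.apply(H[:3,3]),R.apply(c@H[:3,:3].T)
def wproj(f,X):
    H=f["hand_eye"];T=Ro.from_rotvec(f["o"]).inv().apply(np.atleast_2d(X)-f["p"]);c=(T-H[:3,3])@H[:3,:3]
    th=np.arctan2(np.linalg.norm(c[:,:2],axis=1),c[:,2]);ph=c[:,:2]/np.linalg.norm(c[:,:2],axis=1)[:,None]
    K=f["intrinsics"];return ph*th[:,None]*K[0,0]+[K[0,2],K[1,2]]
def onplane(f,uv,p0,n):
    c,d=wray(f,uv);return c+d*(((p0-c)@n)/(d@n))[:,None]
def circ(P2):
    A=np.column_stack([2*P2,np.ones(len(P2))]);s=np.linalg.lstsq(A,(P2**2).sum(1),rcond=None)[0]
    return s[:2],np.sqrt(s[2]+s[:2]@s[:2])
E
python3 - <<'E'
from h import *
f=dict(np.load("w1.npz"));g=cv2.cvtColor(f["color"],cv2.COLOR_RGB2GRAY)
print(g[203,260:335].tolist());
m=(g<95).astype(np.uint8);m[:165]=0;m[245:]=0;m[:,:170]=0;m[:,425:]=0
cs,hi=cv2.findContours(m,cv2.RETR_CCOMP,cv2.CHAIN_APPROX_NONE)
Rg=rackR(12.8);n=-Rg.as_matrix()[:,2]
for c,h in zip(cs,hi[0]):
    a=cv2.contourArea(c)
    if a<300: continue
    uv=c[:,0,:].astype(float);cx=uv[:,0].mean();t={0:.012,1:.018,2:.026}[int((cx>250)+(cx>340))]
    p0=np.array([.558,-.217,.045])+n*t   # board plane offset
    P=onplane(f,uv,p0,n);Q=Rg.inv().apply(P);ce,rr=circ(Q[:,:2]);C=Rg.apply([*ce,Q[:,2].mean()])
    res=np.linalg.norm(Q[:,:2]-ce,axis=1)-rr
    print("hole" if h[3]>=0 else "outer",uv.mean(0).round(1),a,"center top",C.round(4),"r",rr.round(4),"rms",res.std().round(4),"underside",(C-n*t).round(4))
# depth
Z=f["z_map"]
for u,v in [(208,201),(298,203),(384,209),(253,205),(253,240),(340,190)]:
    z=np.median(Z[v-2:v+3,u-2:u+3]);c,d=wray(f,[[u,v]]);H=f["hand_eye"];zc=(Ro.from_rotvec(f["o"]).inv().apply(d)@H[:3,:3])[0,2]
    print(u,v,(c+d[0]*z/zc).round(4))
E
```

```text
[159, 156, 159, 154, 158, 157, 158, 159, 148, 102, 57, 59, 57, 61, 60, 58, 57, 108, 162, 160, 156, 157, 156, 157, 158, 155, 154, 154, 157, 152, 152, 153, 163, 160, 158, 151, 152, 155, 155, 148, 155, 160, 155, 154, 156, 154, 156, 154, 159, 156, 159, 157, 153, 153, 153, 153, 152, 157, 156, 117, 69, 55, 54, 61, 55, 62, 54, 103, 141, 158, 148, 151, 153, 153, 149]
outer [381.4 206.2] 2680.0 center top [ 0.5848 -0.2976  0.061 ] r 0.0298 rms 0.0015 underside [ 0.5771 -0.2994  0.0448]
hole [384.5 209.5] 1329.0 center top [ 0.5829 -0.3014  0.0623] r 0.021 rms 0.0003 underside [ 0.5752 -0.3032  0.0461]
outer [297.5 203.5] 2629.5 center top [ 0.569  -0.2175  0.0598] r 0.0277 rms 0.0007 underside [ 0.5613 -0.2192  0.0437]
hole [298.1 205.8] 1451.5 center top [ 0.5673 -0.2182  0.0607] r 0.0206 rms 0.0003 underside [ 0.5596 -0.2199  0.0445]
outer [208.1 201. ] 2351.0 center top [ 0.5479 -0.1329  0.0541] r 0.0276 rms 0.0005 underside [ 0.5427 -0.134   0.0433]
hole [206.6 202.7] 1313.5 center top [ 0.5463 -0.1317  0.0547] r 0.0207 rms 0.0003 underside [ 0.5412 -0.1329  0.0439]
208 201 [ 0.5488 -0.1333  0.0542]
298 203 [ 0.5702 -0.2174  0.0596]
384 209 [ 0.588  -0.2968  0.0675]
253 205 [ 0.5463 -0.1776  0.0462]
253 240 [ 0.5131 -0.184   0.0626]
340 190 [ 0.5788 -0.2589  0.039 ]
```

```bash
cat > fitrack.py <<'E'
from h import *
f=dict(np.load("w1.npz"));g=cv2.cvtColor(f["color"],cv2.COLOR_RGB2GRAY)
m=(g<105).astype(np.uint8);m[:165]=0;m[245:]=0;m[:,:170]=0;m[:,425:]=0
cs,hi=cv2.findContours(m,cv2.RETR_CCOMP,cv2.CHAIN_APPROX_NONE)
psi=12.8;res={}
for it in range(8):
    Rg=rackR(psi);n=-Rg.as_matrix()[:,2]
    for c,h in zip(cs,hi[0]):
        if cv2.contourArea(c)<300: continue
        uv=c[:,0,:].astype(float);k=int((uv[:,0].mean()>250)+0)+int(uv[:,0].mean()>340);t=[.012,.018,.026][k]
        key=(k,"h" if h[3]>=0 else "o")
        base=res.get(key,(np.array([.558,-.217,.045]),))[0].copy();base[2]=.045
        P=onplane(f,uv,base+n*t,n);Q=Rg.inv().apply(P);ce,rr=circ(Q[:,:2]);C=Rg.apply([*ce,Q[:,2].mean()])-n*t
        res[key]=(C,rr)
    d=res[0,"h"][0]-res[2,"h"][0];psi=np.degrees(np.arctan2(-d[0],d[1]))
print("psi",psi)
for k in sorted(res):print(k,res[k][0].round(4),res[k][1].round(4))
E
python3 - <<'E'
from fitrack import *
a=[res[k,"h"][0] for k in range(3)];print(np.linalg.norm(a[0]-a[1]),np.linalg.norm(a[1]-a[2]))
# lip lines
c,d=wray(f,[[0,0]]);print("cam",c.round(3))
# predicted outlines of disc k bottoms & tops for overlay
n=-Rg.as_matrix()[:,2];im=f["color"].copy()
th=np.linspace(0,2*np.pi,80)
for k,t in enumerate([.012,.018,.026]):
    for hh,col in((0,(255,0,0)),(t,(0,255,0))):
        X=a[k]+n*hh+Rg.apply(np.column_stack([.028*np.cos(th),.028*np.sin(th),0*th]))
        cv2.polylines(im,[(wproj(f,X)*16).astype(np.int32)],True,col,1,cv2.LINE_AA,4)
cv2.imwrite("pics/ov1.png",cv2.resize(im[160:250,165:425],None,fx=3,fy=3,interpolation=0)[:,:,::-1])
E
```

```text
psi 11.636895305066396
(0, 'h') [ 0.5422 -0.133   0.045 ] 0.0205
(0, 'o') [ 0.5444 -0.1341  0.045 ] 0.0276
(1, 'h') [ 0.56   -0.2197  0.045 ] 0.0204
(1, 'o') [ 0.5623 -0.2188  0.045 ] 0.0277
(2, 'h') [ 0.5766 -0.3     0.045 ] 0.0204
(2, 'o') [ 0.5795 -0.2956  0.045 ] 0.0289
0.08845608619810576 0.0820460224087956
cam [ 0.763 -0.162  0.288]
```

View pics/ov1.png

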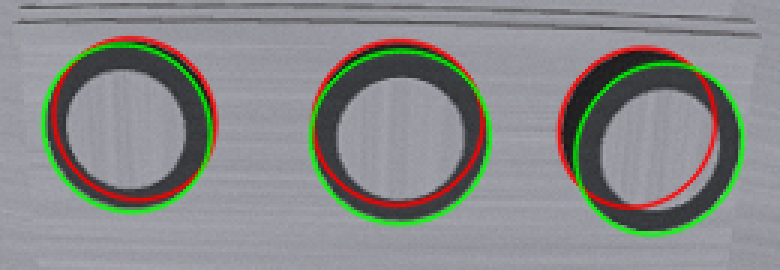

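```bash
python3 - <<'E'
from h import *
for fn,ux in (("w1.npz",[(205,256),(190,258),(173,265),(357,255),(377,257)]),("wrist0.npz",[(187,259),(164,261),(375,260),(398,260)])):
    f=dict(np.load(fn));f["p"]=np.zeros(3);f["o"]=np.zeros(3)
    c,d=wray(f,np.array(ux,float))
    for u,dd in zip(ux,d):
        X=c+dd*((-.011-c[1])/dd[1]);s=c+dd*(((np.sign(dd[0])*(.0353 if fn[1]=="1" else .0426))-c[0])/dd[0]);print(fn,u,"y=-11:",X.round(4),"x=inner:",s.round(4))
f=dict(np.load("w1.npz"))
cv2.imwrite("pics/fing.png",cv2.resize(f["color"][240:330,140:420],None,fx=2.8,fy=2.8,interpolation=3)[:,:,::-1])
E
```

```text
w1.npz (205, 256) y=-11: [-0.0327 -0.011   0.1601] x=inner: [-0.0353 -0.0066  0.1702]
w1.npz (190, 258) y=-11: [-0.0389 -0.011   0.1575] x=inner: [-0.0353 -0.0163  0.1458]
w1.npz (173, 265) y=-11: [-0.0444 -0.011   0.1498] x=inner: [-0.0353 -0.0226  0.1256]
w1.npz (357, 255) y=-11: [ 0.0343 -0.011   0.1611] x=inner: [ 0.0353 -0.0093  0.1651]
w1.npz (377, 257) y=-11: [ 0.0428 -0.011   0.1583] x=inner: [ 0.0353 -0.021   0.1359]
wrist0.npz (187, 259) y=-11: [-0.0398 -0.011   0.1556] x=inner: [-0.0426 -0.0071  0.1642]
wrist0.npz (164, 261) y=-11: [-0.0495 -0.011   0.1527] x=inner: [-0.0426 -0.0189  0.1358]
wrist0.npz (375, 260) y=-11: [ 0.0408 -0.011   0.1544] x=inner: [ 0.0426 -0.0084  0.16  ]
wrist0.npz (398, 260) y=-11: [ 0.0511 -0.011   0.1536] x=inner: [ 0.0426 -0.0205  0.1331]
```

View pics/fing.png

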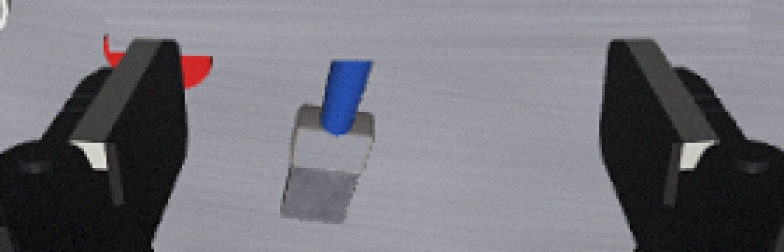

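```bash
python3 - <<'E'
from h import *
from bench import r
o=r.get_obs()
Rg=rackR(11.6);n=-Rg.as_matrix()[:,2];p=np.array([.577,-.2995,.045])
plan(o,p+n*.24,Rg);print(r.hold_point_z)
E
```

```text
dist 0.1391 ang 1.22 dp_tool_total/0.12 [0.7837 0.098  0.848 ]
4 rows twist [0.002, 0.001, 0.001]
[[0.196, 0.024, 0.212], [0.196, 0.025, 0.212], [0.195, 0.025, 0.212], [0.195, 0.025, 0.213]]
0.1547
```

>>> apply_moves(
  dp=[
    [0.2,0.025,0.21],
    [0.2,0.025,0.21],
    [0.195,0.025,0.21],
    [0.195,0.025,0.21],
    [0,0,0],
    [0,0,0],
    [0,0,0],
  ],
  twist=[
    [0.002,0.001,0.001],
    [0.002,0.001,0.001],
    [0.002,0.001,0.001],
    [0.002,0.001,0.001],
    [0,0,0],
    [0,0,0],
    [0,0,0],
  ],
  jaw=[62,62,62,62,62,62,62],
)

```text
clock: 2.4
tcp_pos: [0.6756, -0.2885, 0.2597]
orientation: [2.138, -1.745, -0.399]
contact_force: [0.5, -1.7, -0.3]
grip_width: 0.0644
```

```bash
cat > chk.py <<'E'
from h import *
from bench import r
def go(p,d,tilt=26,psi=11.6,**k):
    o=r.get_obs();print(o["clock"],np.round(o["tcp_pos"],4),"F",np.round(o["contact_force"],2),"w",round(o["grip_width"],4))
    Rg=rackR(psi,tilt);n=-Rg.as_matrix()[:,2];plan(o,np.array(p)+n*d,Rg,**k);return o
def snap(name):
    o=r.get_obs();f=r.grab_frame("wrist");cv2.imwrite(f"pics/{name}.png",f["color"][:,:,::-1]);np.savez(name+".npz",p=o["tcp_pos"],o=o["orientation"],**f);return f
E
python3 - <<'E'
from chk import *
go([.577,-.2995,.045],.24);go([.577,-.2995,.045],.175);snap("w2")
E
```

```text
2.4 [ 0.6756 -0.2885  0.2597] F [ 0.45 -1.69 -0.3 ] w 0.0644
dist 0.0111 ang 0.23 dp_tool_total/0.12 [-0.0753 -0.0439 -0.0311]
1 rows twist [0.0, -0.002, -0.001]
[[-0.075, -0.044, -0.031]]
2.4 [ 0.6756 -0.2885  0.2597] F [ 0.45 -1.69 -0.3 ] w 0.0644
dist 0.0622 ang 0.23 dp_tool_total/0.12 [-0.0773 -0.044   0.5106]
2 rows twist [0.0, -0.001, -0.0]
[[-0.039, -0.022, 0.255], [-0.038, -0.022, 0.255]]
```

View pics/w2.png

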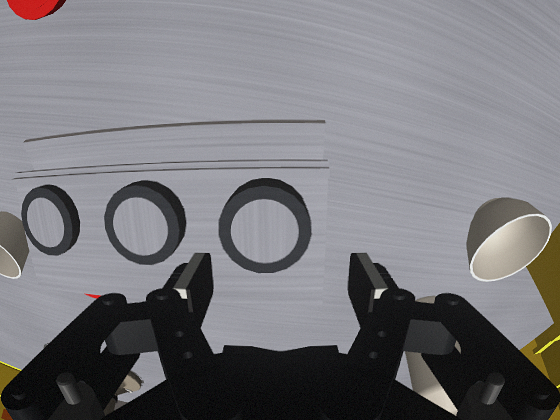

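The thick disc is at (265,230) and the jaws are centred at about x=280. I'll refit from this closer view.

```bash
cat >> chk.py <<'E'
def fitdisc(f,t,box,psi=11.6,tilt=26,z0=.045,guess=(.577,-.2995,.045),thr=105):
    g=cv2.cvtColor(f["color"],cv2.COLOR_RGB2GRAY);m=np.zeros(g.shape,np.uint8);u0,u1,v0,v1=box
    m[v0:v1,u0:u1]=(g[v0:v1,u0:u1]<thr);cs,hi=cv2.findContours(m,cv2.RETR_CCOMP,cv2.CHAIN_APPROX_NONE)
    Rg=rackR(psi,tilt);n=-Rg.as_matrix()[:,2];out={}
    for c,h in zip(cs,hi[0]):
        if cv2.contourArea(c)<600: continue
        b=np.array(guess,float)
        for _ in range(6):
            b[2]=z0;P=onplane(f,c[:,0,:].astype(float),b+n*t,n);Q=Rg.inv().apply(P);ce,rr=circ(Q[:,:2]);b=Rg.apply([*ce,Q[:,2].mean()])-n*t
        k="hole" if h[3]>=0 else "outer";print(k,c[:,0].mean(0).round(1),b.round(4),"r",rr.round(4));out[k]=b
    return out
def overlay(f,cs,name,box,psi=11.6,tilt=26):
    Rg=rackR(psi,tilt);n=-Rg.as_matrix()[:,2];im=f["color"].copy();th=np.linspace(0,2*np.pi,90)
    for b,t in cs:
        for hh,col in((0,(255,0,0)),(t,(0,255,0))):
            X=np.array(b)+n*hh+Rg.apply(np.column_stack([.028*np.cos(th),.028*np.sin(th),0*th]))
            cv2.polylines(im,[(wproj(f,X)*16).astype(np.int32)],True,col,1,cv2.LINE_AA,4)
    u0,u1,v0,v1=box;cv2.imwrite(f"pics/{name}.png",cv2.resize(im[v0:v1,u0:u1],None,fx=3,fy=3,interpolation=0)[:,:,::-1])
E
python3 - <<'E'
from chk import *
f=dict(np.load("w2.npz"))
a=fitdisc(f,.026,(212,320,172,280));b=fitdisc(f,.018,(100,190,172,275))
overlay(f,[(a["hole"],.026),(b["hole"],.018)],"ov2",(95,325,165,280))
E
```

```text
outer [264.7 225.8] [ 0.5797 -0.3     0.045 ] r 0.0278
hole [264.3 230.7] [ 0.5764 -0.3004  0.045 ] r 0.0202
outer [144.8 221.8] [ 0.5635 -0.223   0.045 ] r 0.0286
hole [140. 226.] [ 0.5598 -0.22    0.045 ] r 0.0203
```

View pics/ov2.png

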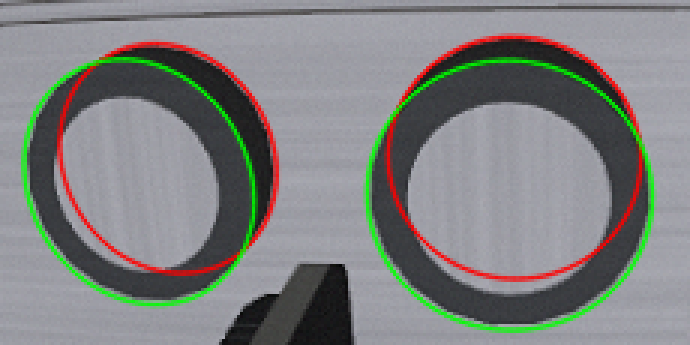

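>>> apply_moves(
  dp=[
    [-0.07,-0.04,0.1],
    [0,0,0.12],
    [0,0,0],
    [0,0,0],
  ],
  twist=[
    [0,-0.002,-0.001],
    [0,0,0],
    [0,0,0],
    [0,0,0],
  ],
  jaw=[62,62,62,62],
)

```text
clock: 2.85
tcp_pos: [0.6681, -0.277, 0.2334]
orientation: [2.148, -1.742, -0.401]
contact_force: [-0.0, 0.2, -0.4]
grip_width: 0.0644
```

```bash
python3 - <<'E'
from chk import *
go([.5766,-.3003,.045],.175)
E
```

```text
2.85 [ 0.6681 -0.277   0.2334] F [-0.    0.17 -0.37] w 0.0644
dist 0.036 ang 0.4 dp_tool_total/0.12 [0.0364 0.0198 0.2975]
1 rows twist [-0.002, -0.0, 0.003]
[[0.036, 0.02, 0.297]]
```

>>> apply_moves(
  dp=[
    [0.036,0.02,0.1],
    [0,0,0.1],
    [0,0,0.05],
    [0,0,0],
    [0,0,0],
    [0,0,0],
  ],
  twist=[
    [-0.002,0,0.003],
    [0,0,0],
    [0,0,0],
    [0,0,0],
    [0,0,0],
    [0,0,0],
  ],
  jaw=[62,62,62,62,62,62],
)

```text
clock: 3.45
tcp_pos: [0.6526, -0.2853, 0.2049]
orientation: [2.138, -1.746, -0.403]
contact_force: [-0.2, 0.2, 0.0]
grip_width: 0.0645
```

```bash
python3 - <<'E'
from chk import *
go([.5766,-.3003,.045],.175)
snap("w3")
E
```

```text
3.45 [ 0.6526 -0.2853  0.2049] F [-0.23  0.17  0.  ] w 0.0645
dist 0.0028 ang 0.12 dp_tool_total/0.12 [-0.0053 -0.004   0.022 ]
1 rows twist [0.001, -0.0, -0.001]
[[-0.005, -0.004, 0.022]]
```

View pics/w3.png

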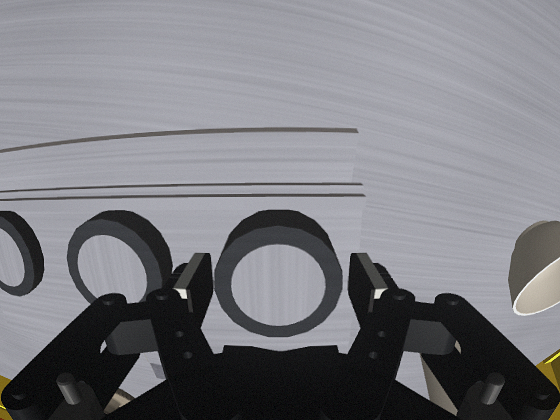

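The disc sits centred between the fingers, spanning columns 215–343 against jaws at 210–350. Go down the rest and grip.

>>> apply_moves(
  dp=[
    [-0.005,-0.004,0.02],
    [0,0,0],
    [0,0,0],
    [0,0,0],
    [0,0,0],
    [0,0,0],
    [0,0,0],
  ],
  twist=[
    [0,0,0],
    [0,0,0],
    [0,0,0],
    [0,0,0],
    [0,0,0],
    [0,0,0],
    [0,0,0],
  ],
  jaw=[62,62,120,120,120,120,120],
  grip_force=60,
)

```text
clock: 4.2
tcp_pos: [0.653, -0.2841, 0.2036]
orientation: [2.14, -1.747, -0.4]
contact_force: [0.9, 1.5, -1.0]
grip_width: 0.054
```

```bash
python3 - <<'E'
from chk import *
go([.5766,-.3003,.045],.175)
f=snap("w4");f=dict(np.load("w4.npz"))
fitdisc(f,.026,(205,352,190,343))
# measured pan centre from scene/top: rings
E
```

```text
4.2 [ 0.653  -0.2841  0.2036] F [ 0.93  1.53 -1.01] w 0.054
dist 0.002 ang 0.12 dp_tool_total/0.12 [0.0043 0.0056 0.0148]
1 rows twist [-0.001, -0.001, -0.0]
[[0.004, 0.006, 0.015]]
outer [278.8 288.9] [ 0.5755 -0.2997  0.045 ] r 0.0325
hole [280.3 287.6] [ 0.5772 -0.3     0.045 ] r 0.0201
```

View pics/w4.png

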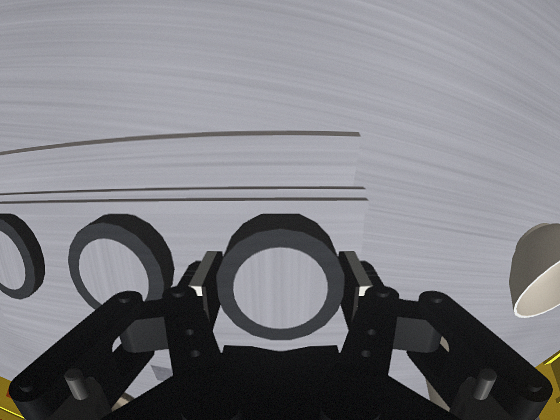

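The disc is gripped at (280,287), with its hole centre as before. I'll lift along the board normal and meanwhile measure the pan coarsely from the saved top and scene images.

>>> apply_moves(
  dp=[
    [0,0,-0.05],
    [0,0,-0.1],
    [0,0,-0.2],
    [0,0,-0.25],
    [0,0,-0.25],
    [0,0,-0.15],
    [0,0,0],
    [0,0,0],
  ],
  twist=[
    [0,0,0],
    [0,0,0],
    [0,0,0],
    [0,0,0],
    [0,0,0],
    [0,0,0],
    [0,0,0],
    [0,0,0],
  ],
  jaw=[120,120,120,120,120,120,120,120],
)

```text
clock: 5.05
tcp_pos: [0.7068, -0.2718, 0.3156]
orientation: [2.142, -1.746, -0.406]
contact_force: [-0.2, 0.1, -4.4]
grip_width: 0.054
```

```bash
python3 - <<'E'
from chk import *
o=r.get_obs();print(o["clock"],o["tcp_pos"],o["contact_force"],o["grip_width"])
for nm in("top","scene"):
    f=np.load(nm+"0.npz");P=cloud(f);m=((P[...,2]>.135)&(P[...,2]<.17)&(P[...,0]>.45)&(P[...,0]<.75)&(P[...,1]>.08)&(P[...,1]<.36)).astype(np.uint8)
    c=max(cv2.findContours(m,0,cv2.CHAIN_APPROX_NONE)[0],key=cv2.contourArea)
    (uv,wh,a)=cv2.fitEllipse(c);print(nm,uv,wh,onz(f,*uv,.152))
    Q=np.array([onz(f,*q,.152) for q in c[:,0]]);print(circ(Q[:,:2]),np.median(P[...,2][m>0]))
    b=cv2.inRange(f["color"],(0,0,0),(255,255,255))
E
```

```text
5.05 [ 0.70683664 -0.27177908  0.31559689] [-0.24665246  0.13354992 -4.42116796] 0.05397403978199104
top (206.41751098632812, 195.1319580078125) (45.52717208862305, 46.401668548583984) [0.59440603 0.22983332 0.152     ]
(array([0.59487627, 0.22980258]), np.float64(0.07341705503986302)) 0.1518166974099165
scene (336.0903625488281, 161.9736328125) (31.781042098999023, 46.572998046875) [0.59637946 0.22726739 0.152     ]
(array([0.5950373 , 0.22971581]), np.float64(0.07421639937877396)) 0.15321833911375266
```

```bash
python3 - <<'E'
from chk import *
xr=np.array([np.cos(np.radians(11.6)),np.sin(np.radians(11.6)),0])
go(np.array([.595,.2298,.152])-xr*.085,.265,tilt=0,step=.042)
E
```

```text
5.05 [ 0.7068 -0.2718  0.3156] F [-0.25  0.13 -4.42] w 0.054
dist 0.532 ang 26.0 dp_tool_total/0.12 [-4.2839  1.0673 -0.409 ]
13 rows twist [0.017, 0.0, 0.0]
[[-0.33, 0.082, -0.031], [-0.33, 0.081, -0.034], [-0.33, 0.08, -0.037], [-0.329, 0.078, -0.04], [-0.329, 0.077, -0.043], [-0.329, 0.075, -0.046], [-0.329, 0.074, -0.048], [-0.329, 0.072, -0.051], [-0.329, 0.07, -0.053], [-0.329, 0.068, -0.056], [-0.329, 0.066, -0.058], [-0.329, 0.064, -0.061], [-0.329, 0.062, -0.063]]
```

>>> apply_moves(
  dp=[
    [-0.1,0.03,-0.07],
    [-0.2,0.05,-0.07],
    [-0.28,0.07,-0.06],
    [-0.3,0.07,-0.06],
    [-0.3,0.075,-0.05],
    [-0.3,0.075,-0.05],
    [-0.3,0.075,-0.05],
    [-0.3,0.07,-0.05],
    [-0.3,0.07,-0.05],
    [-0.3,0.07,-0.05],
    [-0.3,0.07,-0.05],
    [-0.3,0.065,-0.05],
    [-0.3,0.065,-0.05],
    [-0.28,0.06,-0.05],
    [-0.2,0.06,-0.05],
    [-0.1,0.03,0],
    [-0.03,0.03,0],
    [0,0,0],
    [0,0,0],
    [0,0,0],
  ],
  twist=[
    [0.008,0,0],
    [0.015,0,0],
    [0.015,0,0],
    [0.015,0,0],
    [0.015,0,0],
    [0.015,0,0],
    [0.015,0,0],
    [0.015,0,0],
    [0.015,0,0],
    [0.015,0,0],
    [0.015,0,0],
    [0.015,0,0],
    [0.015,0,0],
    [0.015,0,0],
    [0.01,0,0],
    [0.005,0,0],
    [0,0,0],
    [0,0,0],
    [0,0,0],
    [0,0,0],
  ],
  jaw=[120,120,120,120,120,120,120,120,120,120,120,120,120,120,120,120,120,120,120,120],
)

```text
clock: 7.05
tcp_pos: [0.4832, 0.2216, 0.4319]
orientation: [2.431, -1.983, -0.013]
contact_force: [-0.4, -0.5, -3.6]
grip_width: 0.054
```

```bash
python3 - <<'E'
from chk import *
xr=np.array([np.cos(np.radians(11.6)),np.sin(np.radians(11.6)),0])
go(np.array([.595,.2298,.152])-xr*.085,.265,tilt=0)
snap("w5")
E
```

```text
7.05 [0.4832 0.2216 0.4319] F [-0.43 -0.46 -3.59] w 0.054
dist 0.0334 ang 0.54 dp_tool_total/0.12 [ 0.1209 -0.2196  0.122 ]
1 rows twist [0.004, 0.002, -0.0]
[[0.121, -0.22, 0.122]]
```

View pics/w5.png

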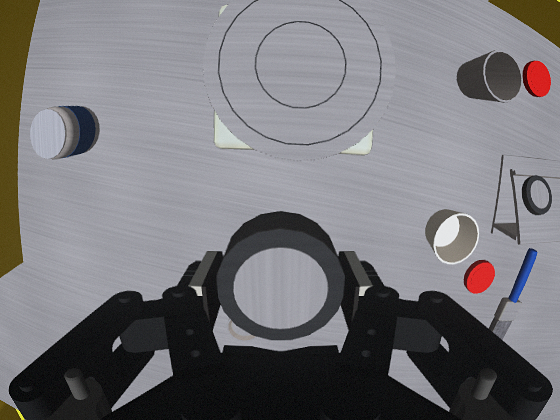

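```bash
cat >> chk.py <<'E'
def inhand(f,ztop,box,thr=105):
    f=dict(f);f["p"]=np.zeros(3);f["o"]=np.zeros(3);g=cv2.cvtColor(f["color"],cv2.COLOR_RGB2GRAY);m=np.zeros(g.shape,np.uint8);u0,u1,v0,v1=box
    m[v0:v1,u0:u1]=(g[v0:v1,u0:u1]<thr);cs,hi=cv2.findContours(m,cv2.RETR_CCOMP,cv2.CHAIN_APPROX_NONE)
    for c,h in zip(cs,hi[0]):
        if h[3]<0 or cv2.contourArea(c)<1500: continue
        P=onplane(f,c[:,0].astype(float),np.array([0,0,ztop]),np.array([0,0,1.]));ce,rr=circ(P[:,:2]);print("inhand tool xy",ce.round(4),rr.round(4));return ce
def rings(f,box,z,C0,rads=(.034,.062),thr=22):
    g=cv2.cvtColor(f["color"],cv2.COLOR_RGB2GRAY);bh=cv2.morphologyEx(g,cv2.MORPH_BLACKHAT,np.ones((7,7)))
    u0,u1,v0,v1=box;ys,xs=np.nonzero(bh>thr);k=(xs>u0)&(xs<u1)&(ys>v0)&(ys<v1)
    P=onplane(f,np.column_stack([xs,ys])[k].astype(float),np.array([0,0,z]),np.array([0,0,1.]))[:,:2]
    for R in rads:
        C=np.array(C0,float);tol=.008
        for _ in range(8):
            q=P[abs(np.linalg.norm(P-C,axis=1)-R)<tol];C,rr=circ(q);tol=max(.0025,tol*.7)
        print("ring",R,C.round(4),rr.round(4),len(q))
    return C
E
python3 - <<'E'
from chk import *
f=dict(np.load("w5.npz"))
rings(f,(200,400,1,160),.152,(.595,.2298))
inhand(dict(np.load("w4.npz")),.1508,(205,352,190,343));inhand(f,.1508,(205,352,190,343))
E
```

```text
ring 0.034 [0.594  0.2294] 0.0341 563
ring 0.062 [0.594  0.2294] 0.0621 829
inhand tool xy [0.0002 0.0005] 0.0201
inhand tool xy [0.0003 0.0009] 0.0201
```

```bash
python3 - <<'E'
from chk import *
go([.5946,.2298,.152],.2,tilt=0,step=.03)
E
```

```text
7.1 [0.4833 0.2214 0.4319] F [-1.29 -0.8  -5.09] w 0.0541
dist 0.1372 ang 0.54 dp_tool_total/0.12 [ 0.1195 -0.9284  0.6571]
5 rows twist [0.001, 0.0, -0.0]
[[0.024, -0.186, 0.131], [0.024, -0.185, 0.132], [0.024, -0.185, 0.132], [0.024, -0.185, 0.132], [0.024, -0.185, 0.133]]
```

>>> apply_moves(
  dp=[
    [0.02,-0.12,0.05],
    [0.03,-0.2,0.1],
    [0.03,-0.22,0.1],
    [0.02,-0.2,0.1],
    [0.01,-0.1,0.1],
    [0,-0.04,0.08],
    [0,0,0.05],
    [0,0,0],
    [0,0,0],
    [0,0,0],
  ],
  twist=[
    [0.001,0,0],
    [0.001,0,0],
    [0.001,0,0],
    [0.001,0,0],
    [0,0,0],
    [0,0,0],
    [0,0,0],
    [0,0,0],
    [0,0,0],
    [0,0,0],
  ],
  jaw=[120,120,120,120,120,120,120,120,120,120],
)

```text
clock: 8.1
tcp_pos: [0.5996, 0.2232, 0.355]
orientation: [2.423, -1.998, 0.0]
contact_force: [-0.3, 0.6, -4.5]
grip_width: 0.0538
```

```bash
python3 - <<'E'
from chk import *
go([.5946,.2298,.152],.2,tilt=0,step=.03)
E
```

```text
8.1 [0.5996 0.2232 0.355 ] F [-0.29  0.59 -4.51] w 0.0538
dist 0.0088 ang 0.62 dp_tool_total/0.12 [-0.0619  0.03    0.025 ]
1 rows twist [0.0, -0.0, -0.005]
[[-0.062, 0.03, 0.025]]
```

>>> apply_moves(
  dp=[
    [-0.03,0.015,0.01],
    [-0.03,0.012,0.01],
    [0,0,0],
    [0,0,0],
    [0,0,0],
  ],
  twist=[
    [0,0,-0.003],
    [0,0,-0.002],
    [0,0,0],
    [0,0,0],
    [0,0,0],
  ],
  jaw=[120,120,120,120,120],
)

```text
clock: 8.6
tcp_pos: [0.5936, 0.2313, 0.3549]
orientation: [-2.435, 1.981, -0.002]
contact_force: [-0.5, -0.5, -4.0]
grip_width: 0.0541
```

```bash
python3 - <<'E'
from chk import *
go([.5946,.2298,.152],.2,tilt=0,step=.03)
E
```

```text
8.6 [0.5936 0.2313 0.3549] F [-0.54 -0.53 -3.96] w 0.0541
dist 0.0035 ang 0.23 dp_tool_total/0.12 [ 0.0143 -0.0055  0.0246]
1 rows twist [-0.001, 0.0, 0.001]
[[0.014, -0.006, 0.025]]
```

>>> apply_moves(
  dp=[
    [0.012,-0.005,0.04],
    [0,0,0.05],
    [0,0,0.04],
    [0,0,0.03],
    [0,0,0],
    [0,0,0],
    [0,0,0],
  ],
  twist=[
    [-0.001,0,0.001],
    [0,0,0],
    [0,0,0],
    [0,0,0],
    [0,0,0],
    [0,0,0],
    [0,0,0],
  ],
  jaw=[120,120,120,120,120,120,120],
)

```text
clock: 9.3
tcp_pos: [0.5948, 0.2293, 0.3332]
orientation: [2.434, -1.986, -0.001]
contact_force: [-0.2, -0.4, -4.1]
grip_width: 0.0539
```

```bash
python3 - <<'E'
from chk import *
go([.5946,.2298,.152],.1768,tilt=0,step=.03)
E
```

```text
9.3 [0.5948 0.2293 0.3332] F [-0.17 -0.41 -4.06] w 0.0539
dist 0.0044 ang 0.04 dp_tool_total/0.12 [-0.0041  0.0007  0.0364]
1 rows twist [0.0, -0.0, -0.0]
[[-0.004, 0.001, 0.036]]
```

>>> apply_moves(
  dp=[
    [0,0,0.015],
    [0,0,0.015],
    [0,0,0.015],
    [0,0,0.01],
    [0,0,0.01],
    [0,0,0],
    [0,0,0],
  ],
  twist=[
    [0,0,0],
    [0,0,0],
    [0,0,0],
    [0,0,0],
    [0,0,0],
    [0,0,0],
    [0,0,0],
  ],
  jaw=[120,120,120,120,120,120,120],
)

```text
clock: 10.0
tcp_pos: [0.595, 0.2295, 0.3257]
orientation: [-2.433, 1.986, -0.001]
contact_force: [0.2, -1.0, -2.5]
grip_width: 0.0537
```

>>> apply_moves(
  dp=[
    [0,0,0.012],
    [0,0,0.01],
    [0,0,0],
    [0,0,0],
  ],
  twist=[
    [0,0,0],
    [0,0,0],
    [0,0,0],
    [0,0,0],
  ],
  jaw=[120,120,120,120],
)

```text
clock: 10.4
tcp_pos: [0.595, 0.2295, 0.3233]
orientation: [-2.433, 1.985, -0.001]
contact_force: [-0.0, -0.0, -2.2]
grip_width: 0.0538
```

>>> apply_moves(
  dp=[
    [0,0,0.01],
    [0,0,0],
    [0,0,0],
  ],
  twist=[
    [0,0,0],
    [0,0,0],
    [0,0,0],
  ],
  jaw=[120,120,120],
)

```text
clock: 10.7
tcp_pos: [0.5951, 0.2295, 0.3223]
orientation: [-2.433, 1.985, -0.001]
contact_force: [-0.6, 0.1, -1.6]
grip_width: 0.0541
```

```bash
cat >> chk.py <<'E'
def avg(n=8):
    F=[];Z=[]
    for i in range(n):
        F.append(r.get_obs()["contact_force"]);f=r.grab_frame("top")
        P=cloud(f);q=np.linalg.norm(P[...,:2]-[.594,.2294],axis=-1);k=(q>.045)&(q<.07)&(P[...,2]>.09)&(P[...,2]<.17);Z.append(np.median(P[...,2][k]))
    F=np.array(F);o=r.get_obs();print(o["clock"],"tcp",np.round(o["tcp_pos"],4),"F",F.mean(0).round(3),"sd",F.std(0).round(2),"panz",np.mean(Z).round(4),np.std(Z).round(4))
E
python3 - <<'E'
from chk import *
f=np.load("top0.npz");P=cloud(f);q=np.linalg.norm(P[...,:2]-[.594,.2294],axis=-1);k=(q>.045)&(q<.07)&(P[...,2]>.09)&(P[...,2]<.17);print(np.median(P[...,2][k]))
avg()
E
```

```text
0.15188654705138327
11.1 tcp [0.5951 0.2295 0.3223] F [-0.648 -0.373 -1.852] sd [0.47 0.31 0.35] panz 0.1454 0.0005
```

>>> apply_moves(
  dp=[
    [0,0,0.012],
    [0,0,0.012],
    [0,0,0.01],
    [0,0,0],
    [0,0,0],
  ],
  twist=[
    [0,0,0],
    [0,0,0],
    [0,0,0],
    [0,0,0],
    [0,0,0],
  ],
  jaw=[120,120,120,120,120],
)

```text
clock: 11.6
tcp_pos: [0.5951, 0.2296, 0.3181]
orientation: [-2.433, 1.986, -0.001]
contact_force: [-1.4, -1.2, -1.3]
grip_width: 0.0541
```

```bash
python3 - <<'E'
from chk import *
avg(14)
E
```

```text
12.3 tcp [0.5951 0.2295 0.3181] F [-1.388 -0.628 -0.154] sd [0.32 0.57 0.68] panz 0.1407 0.0002
```

```bash
python3 - <<'E'
from chk import *
avg(10)
E
```

```text
12.8 tcp [0.5951 0.2295 0.3181] F [-1.293 -0.45  -0.398] sd [0.45 0.48 0.48] panz 0.141 0.0004
```

>>> apply_moves(
  dp=[
    [0,0,0.005],
    [0,0,0],
    [0,0,0],
    [0,0,0],
    [0,0,0],
    [0,0,0],
  ],
  twist=[
    [0,0,0],
    [0,0,0],
    [0,0,0],
    [0,0,0],
    [0,0,0],
    [0,0,0],
  ],
  jaw=[120,120,110,90,62,62],
)

```text
clock: 13.4
tcp_pos: [0.5957, 0.2299, 0.318]
orientation: [-2.431, 1.984, -0.003]
contact_force: [0.4, -0.1, -0.1]
grip_width: 0.0649
```

```bash
python3 - <<'E'
from chk import *
avg(10);snap("w6")
E
```

```text
13.9 tcp [0.5954 0.2297 0.3177] F [-0.049 -0.125  0.122] sd [0.4  0.46 0.51] panz 0.14 0.0004
```

View pics/w6.png

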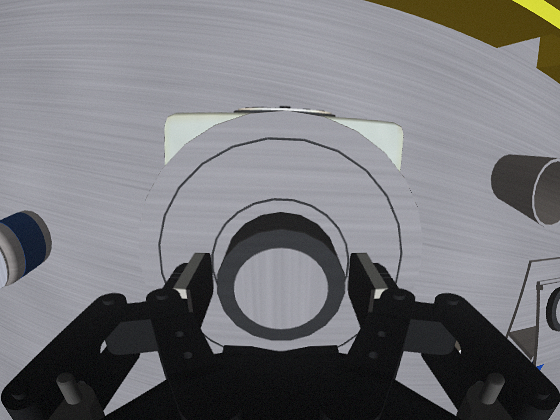

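The thick disc is released and the pan stayed at about 140 mm, with no visible jump. I'll retreat straight up, then check the disc's position on the pan.

>>> apply_moves(
  dp=[
    [0,0,-0.04],
    [0,0,-0.1],
    [0,0,-0.2],
    [0,0,-0.25],
    [0,0,-0.2],
    [0,0,0],
    [0,0,0],
    [0,0,0],
  ],
  twist=[
    [0,0,0],
    [0,0,0],
    [0,0,0],
    [0,0,0],
    [0,0,0],
    [0,0,0],
    [0,0,0],
    [0,0,0],
  ],
  jaw=[62,62,62,62,62,62,62,62],
)

```text
clock: 14.75
tcp_pos: [0.5949, 0.2296, 0.4208]
orientation: [-2.431, 1.983, -0.003]
contact_force: [0.0, 0.5, -0.2]
grip_width: 0.0647
```

```bash
python3 - <<'E'
from chk import *
avg(4)
snap("w7");f=dict(np.load("w7.npz"))
a=fitdisc(f,.026,(200,360,150,300),tilt=0,z0=.140,guess=(.594,.2294,.14))
rings(f,(120,450,60,260),.140,(.594,.2294))
g=np.array([.56,-.2198,.045])
go(g,.25,step=.045)
E
```

```text
14.95 tcp [0.5948 0.2295 0.4197] F [ 0.069  0.377 -0.337] sd [0.07 0.58 0.36] panz 0.1401 0.0002
outer [279.3 200. ] [0.5998 0.2305 0.14  ] r 0.03
hole [280.5 218.4] [0.5945 0.2292 0.14  ] r 0.0204
ring 0.034 [0.594  0.2294] 0.0341 428
ring 0.062 [0.5942 0.2294] 0.0621 734
15.0 [0.5948 0.2295 0.4197] F [ 0.12  0.09 -0.17] w 0.0646
dist 0.4586 ang 26.18 dp_tool_total/0.12 [3.6108 0.1266 1.2464]
11 rows twist [-0.02, 0.0, -0.0]
[[0.328, 0.012, 0.113], [0.328, 0.007, 0.114], [0.328, 0.002, 0.114], [0.328, -0.003, 0.114], [0.328, -0.007, 0.114], [0.328, -0.012, 0.113], [0.328, -0.017, 0.113], [0.328, -0.021, 0.112], [0.328, -0.026, 0.111], [0.328, -0.031, 0.11], [0.328, -0.035, 0.109]]
```

View pics/w7.png

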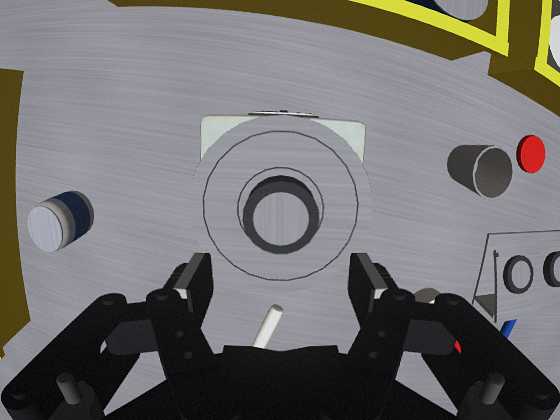

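The thick disc sits within 0.5 mm of the pan centre. Next is the middle disc.

>>> apply_moves(
  dp=[
    [0.15,0,0.03],
    [0.3,0,0.06],
    [0.36,0,0.1],
    [0.36,0,0.1],
    [0.36,0,0.12],
    [0.36,0,0.12],
    [0.36,-0.01,0.12],
    [0.36,-0.02,0.12],
    [0.36,-0.02,0.12],
    [0.3,-0.03,0.12],
    [0.15,-0.03,0.11],
    [0.05,-0.03,0.1],
    [0,0,0],
    [0,0,0],
    [0,0,0],
    [0,0,0],
  ],
  twist=[
    [-0.01,0,0],
    [-0.02,0,0],
    [-0.02,0,0],
    [-0.02,0,0],
    [-0.02,0,0],
    [-0.02,0,0],
    [-0.02,0,0],
    [-0.02,0,0],
    [-0.02,0,0],
    [-0.02,0,0],
    [-0.015,0,0],
    [-0.005,0,0],
    [0,0,0],
    [0,0,0],
    [0,0,0],
    [0,0,0],
  ],
  jaw=[62,62,62,62,62,62,62,62,62,62,62,62,62,62,62,62],
)

```text
clock: 16.6
tcp_pos: [0.6629, -0.1888, 0.2585]
orientation: [2.152, -1.729, -0.416]
contact_force: [0.3, 0.3, 0.2]
grip_width: 0.0646
```

```bash
python3 - <<'E'
from chk import *
go([.56,-.2198,.045],.25)
snap("w8");f=dict(np.load("w8.npz"))
b=fitdisc(f,.018,(225,340,165,285),guess=(.56,-.22,.045))
go([.56,-.2198,.045],.205)
E
```

```text
16.6 [ 0.6629 -0.1888  0.2585] F [0.3  0.34 0.23] w 0.0646
dist 0.015 ang 0.96 dp_tool_total/0.12 [ 0.0798  0.0237 -0.0935]
1 rows twist [0.003, 0.002, 0.007]
[[0.08, 0.024, -0.093]]
outer [295.8 230.9] [ 0.5626 -0.2188  0.045 ] r 0.0277
hole [296.1 235. ] [ 0.5598 -0.2197  0.045 ] r 0.0202
16.65 [ 0.6631 -0.1886  0.2587] F [0.41 0.02 0.4 ] w 0.0649
dist 0.0355 ang 0.97 dp_tool_total/0.12 [0.0829 0.0224 0.2835]
1 rows twist [0.002, 0.002, 0.007]
[[0.083, 0.022, 0.283]]
```

View pics/w8.png

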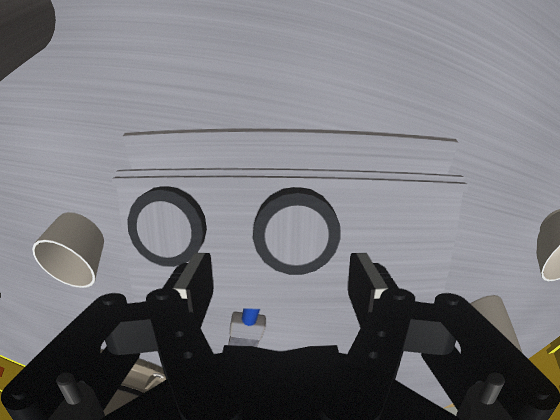

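>>> apply_moves(
  dp=[
    [0.04,0.01,0.08],
    [0.036,0.01,0.1],
    [0,0,0.08],
    [0,0,0],
    [0,0,0],
    [0,0,0],
  ],
  twist=[
    [0.001,0.001,0.004],
    [0.001,0.001,0.003],
    [0,0,0],
    [0,0,0],
    [0,0,0],
    [0,0,0],
  ],
  jaw=[62,62,62,62,62,62],
)

```text
clock: 17.25
tcp_pos: [0.648, -0.2005, 0.2301]
orientation: [2.141, -1.744, -0.401]
contact_force: [0.0, -0.4, 0.2]
grip_width: 0.0646
```

```bash
python3 - <<'E'
from chk import *
go([.56,-.2198,.045],.173)
E
```

```text
17.25 [ 0.648  -0.2005  0.2301] F [ 0.02 -0.4   0.17] w 0.0646
dist 0.0329 ang 0.1 dp_tool_total/0.12 [ 0.0095 -0.0014  0.274 ]
1 rows twist [-0.0, -0.001, 0.0]
[[0.009, -0.001, 0.274]]
```

>>> apply_moves(
  dp=[
    [0.009,0,0.08],
    [0,0,0.1],
    [0,0,0.06],
    [0,0,0.01],
    [0,0,0],
    [0,0,0],
  ],
  twist=[
    [0,0,0],
    [0,0,0],
    [0,0,0],
    [0,0,0],
    [0,0,0],
    [0,0,0],
  ],
  jaw=[62,62,62,62,62,62],
)

```text
clock: 17.85
tcp_pos: [0.6343, -0.2045, 0.2005]
orientation: [2.142, -1.744, -0.402]
contact_force: [0.1, -0.1, 0.1]
grip_width: 0.0644
```

```bash
python3 - <<'E'
from chk import *
go([.56,-.2198,.045],.173)
snap("w9")
E
```

```text
17.85 [ 0.6343 -0.2045  0.2005] F [ 0.14 -0.11  0.12] w 0.0644
dist 0.0001 ang 0.1 dp_tool_total/0.12 [0.0006 0.0002 0.0004]
1 rows twist [-0.0, -0.001, 0.001]
[[0.001, 0.0, 0.0]]
```

View pics/w9.png

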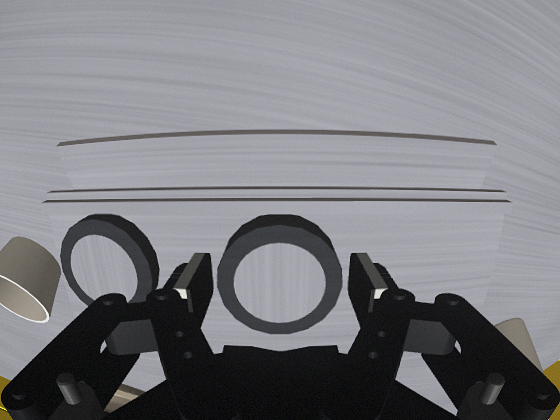

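The middle disc is centred between the jaws at (280,275), so I'll grip and lift.

>>> apply_moves(
  dp=[
    [0,0,0],
    [0,0,0],
    [0,0,0],
    [0,0,0],
    [0,0,0],
  ],
  twist=[
    [0,0,0],
    [0,0,0],
    [0,0,0],
    [0,0,0],
    [0,0,0],
  ],
  jaw=[120,120,120,120,120],
  grip_force=60,
)

```text
clock: 18.4
tcp_pos: [0.6351, -0.204, 0.2013]
orientation: [2.143, -1.745, -0.4]
contact_force: [-0.4, 1.1, -1.0]
grip_width: 0.0534
```

```bash
python3 - <<'E'
from chk import *
go([.56,-.2198,.045],.173)
E
```

```text
18.4 [ 0.6351 -0.204   0.2013] F [-0.41  1.1  -0.98] w 0.0534
dist 0.0012 ang 0.18 dp_tool_total/0.12 [0.0036 0.0037 0.009 ]
1 rows twist [-0.001, -0.001, 0.001]
[[0.004, 0.004, 0.009]]
```

>>> apply_moves(
  dp=[
    [0,0,-0.05],
    [0,0,-0.1],
    [0,0,-0.2],
    [0,0,-0.25],
    [0,0,-0.25],
    [0,0,-0.25],
    [0,0,-0.15],
    [0,0,0],
    [0,0,0],
  ],
  twist=[
    [0,0,0],
    [0,0,0],
    [0,0,0],
    [0,0,0],
    [0,0,0],
    [0,0,0],
    [0,0,0],
    [0,0,0],
    [0,0,0],
  ],
  jaw=[120,120,120,120,120,120,120,120,120],
)

```text
clock: 19.3
tcp_pos: [0.7026, -0.1887, 0.3443]
orientation: [2.146, -1.744, -0.401]
contact_force: [-0.3, 0.3, -4.8]
grip_width: 0.0537
```

```bash
python3 - <<'E'
from chk import *
go([.5945,.2292,.166],.230,tilt=0,step=.042)
snap("w10");f=dict(np.load("w10.npz"));inhand(f,.173+.001-.018,(205,355,190,343))
E
```

```text
19.3 [ 0.7026 -0.1887  0.3443] F [-0.3   0.28 -4.77] w 0.0537
dist 0.4347 ang 25.8 dp_tool_total/0.12 [-3.5935  0.3395 -0.3076]
11 rows twist [0.02, 0.0, 0.0]
[[-0.327, 0.031, -0.028], [-0.327, 0.03, -0.029], [-0.327, 0.029, -0.03], [-0.327, 0.027, -0.032], [-0.327, 0.026, -0.033], [-0.327, 0.025, -0.034], [-0.327, 0.024, -0.035], [-0.327, 0.022, -0.036], [-0.327, 0.021, -0.037], [-0.327, 0.02, -0.038], [-0.327, 0.018, -0.038]]
inhand tool xy [0.0002 0.0003] 0.0201
```

View pics/w10.png

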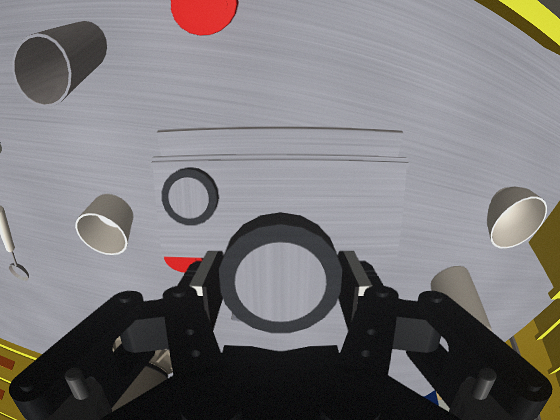

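>>> apply_moves(
  dp=[
    [-0.1,0.01,-0.08],
    [-0.2,0.02,-0.08],
    [-0.3,0.03,-0.06],
    [-0.34,0.03,-0.05],
    [-0.34,0.03,-0.05],
    [-0.34,0.03,-0.05],
    [-0.34,0.03,-0.05],
    [-0.34,0.03,-0.03],
    [-0.34,0.03,-0.03],
    [-0.3,0.03,-0.02],
    [-0.25,0.02,0],
    [-0.15,0.02,0],
    [-0.08,0,0],
    [0,0,0],
    [0,0,0],
    [0,0,0],
  ],
  twist=[
    [0.01,0,0],
    [0.015,0,0],
    [0.02,0,0],
    [0.02,0,0],
    [0.02,0,0],
    [0.02,0,0],
    [0.02,0,0],
    [0.02,0,0],
    [0.02,0,0],
    [0.02,0,0],
    [0.015,0,0],
    [0.01,0,0],
    [0.005,0,0],
    [0,0,0],
    [0,0,0],
    [0,0,0],
  ],
  jaw=[120,120,120,120,120,120,120,120,120,120,120,120,120,120,120,120],
)

```text
clock: 20.95
tcp_pos: [0.5868, 0.2293, 0.4051]
orientation: [-2.436, 1.981, 0.012]
contact_force: [0.0, 1.0, -3.7]
grip_width: 0.0536
```

```bash
python3 - <<'E'
from chk import *
go([.5948,.2294,.166],.190,tilt=0,step=.042)
E
```

```text
20.95 [0.5868 0.2293 0.4051] F [ 0.02  1.   -3.66] w 0.0536
dist 0.0498 ang 0.46 dp_tool_total/0.12 [ 0.0157 -0.0671  0.4089]
2 rows twist [0.001, 0.002, 0.001]
[[0.008, -0.034, 0.204], [0.007, -0.033, 0.205]]
```

>>> apply_moves(
  dp=[
    [0.005,-0.02,0.05],
    [0.005,-0.02,0.1],
    [0.003,-0.02,0.1],
    [0,0,0.08],
    [0,0,0.05],
    [0,0,0],
    [0,0,0],
    [0,0,0],
  ],
  twist=[
    [0.001,0.002,0.001],
    [0.001,0.002,0.001],
    [0,0,0],
    [0,0,0],
    [0,0,0],
    [0,0,0],
    [0,0,0],
    [0,0,0],
  ],
  jaw=[120,120,120,120,120,120,120,120],
)

```text
clock: 21.75
tcp_pos: [0.5965, 0.2243, 0.3529]
orientation: [2.421, -1.993, 0.003]
contact_force: [-0.4, -0.5, -2.8]
grip_width: 0.0536
```

```bash
python3 - <<'E'
from chk import *
go([.5948,.2294,.166],.1741,tilt=0)
avg(6)
f=dict(np.load("w10.npz"));f=snap("w11");f=dict(np.load("w11.npz"));inhand(f,.1741-.018,(205,355,190,343))
E
```

```text
21.75 [0.5965 0.2243 0.3529] F [-0.45 -0.5  -2.85] w 0.0536
dist 0.0139 ang 0.63 dp_tool_total/0.12 [-0.0451  0.0053  0.1067]
1 rows twist [0.001, -0.002, -0.004]
[[-0.045, 0.005, 0.107]]
22.05 tcp [0.5965 0.2243 0.3532] F [-0.09  -0.317 -3.522] sd [0.52 0.65 0.49] panz 0.14 0.0004
inhand tool xy [0.0003 0.0008] 0.0201
```

View pics/w11.png

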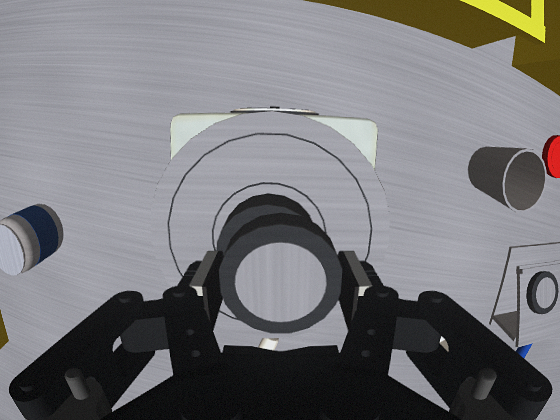

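>>> apply_moves(
  dp=[
    [-0.025,0.002,0.02],
    [-0.018,0,0.03],
    [0,0,0],
    [0,0,0],
    [0,0,0],
  ],
  twist=[
    [0.001,-0.001,-0.002],
    [0,-0.001,-0.002],
    [0,0,0],
    [0,0,0],
    [0,0,0],
  ],
  jaw=[120,120,120,120,120],
)

```text
clock: 22.6
tcp_pos: [0.595, 0.2299, 0.3465]
orientation: [2.434, -1.985, 0.0]
contact_force: [0.3, 0.4, -4.4]
grip_width: 0.0535
```

```bash
python3 - <<'E'
from chk import *
avg(4);go([.5950,.2296,.166],.1741,tilt=0)
E
```

```text
22.8 tcp [0.5951 0.2298 0.3467] F [ 0.056  0.185 -3.81 ] sd [0.44 0.17 0.61] panz 0.1401 0.0003
22.8 [0.5951 0.2298 0.3467] F [ 0.05  0.05 -2.31] w 0.0539
dist 0.0066 ang 0.02 dp_tool_total/0.12 [0.0017 0.0014 0.0551]
1 rows twist [-0.0, -0.0, -0.0]
[[0.002, 0.001, 0.055]]
```

>>> apply_moves(
  dp=[
    [0.001,0.001,0.018],
    [0,0,0.015],
    [0,0,0.014],
    [0,0,0.012],
    [0,0,0.012],
    [0,0,0.012],
    [0,0,0.012],
    [0,0,0],
    [0,0,0],
  ],
  twist=[
    [0,0,0],
    [0,0,0],
    [0,0,0],
    [0,0,0],
    [0,0,0],
    [0,0,0],
    [0,0,0],
    [0,0,0],
    [0,0,0],
  ],
  jaw=[120,120,120,120,120,120,120,120,120],
)

```text
clock: 23.7
tcp_pos: [0.5952, 0.2296, 0.335]
orientation: [-2.434, 1.986, -0.001]
contact_force: [-1.1, -0.7, -1.2]
grip_width: 0.0535
```

```bash
python3 - <<'E'
from chk import *
avg(12)
E
```

```text
24.3 tcp [0.5952 0.2296 0.3349] F [-0.553 -0.124 -1.749] sd [0.38 0.61 0.43] panz 0.1347 0.0005
```

>>> apply_moves(
  dp=[
    [0,0,0.01],
    [0,0,0.01],
    [0,0,0.01],
    [0,0,0.006],
    [0,0,0],
    [0,0,0],
  ],
  twist=[
    [0,0,0],
    [0,0,0],
    [0,0,0],
    [0,0,0],
    [0,0,0],
    [0,0,0],
  ],
  jaw=[120,120,120,120,120,120],
)

```text
clock: 24.9
tcp_pos: [0.5952, 0.2295, 0.3306]
orientation: [-2.434, 1.986, -0.001]
contact_force: [-1.7, -0.5, 0.1]
grip_width: 0.0538
```

```bash
python3 - <<'E'
from chk import *
avg(20)
E
```

```text
25.9 tcp [0.5952 0.2295 0.3306] F [-1.254 -0.602 -0.154] sd [0.24 0.43 0.45] panz 0.1301 0.0005
```

>>> apply_moves(
  dp=[
    [0,0,0.004],
    [0,0,0],
    [0,0,0],
    [0,0,0],
    [0,0,0],
    [0,0,0],
  ],
  twist=[
    [0,0,0],
    [0,0,0],
    [0,0,0],
    [0,0,0],
    [0,0,0],
    [0,0,0],
  ],
  jaw=[120,120,110,90,62,62],
)

```text
clock: 26.5
tcp_pos: [0.5958, 0.2299, 0.3305]
orientation: [-2.432, 1.984, -0.003]
contact_force: [-0.5, -0.3, -0.4]
grip_width: 0.0643
```

```bash
python3 - <<'E'
from chk import *
avg(8)
E
```

```text
26.9 tcp [0.5955 0.2297 0.3303] F [-0.048 -0.004  0.046] sd [0.42 0.35 0.32] panz 0.1293 0.0004
```

>>> apply_moves(
  dp=[
    [0,0,-0.04],
    [0,0,-0.1],
    [0,0,-0.2],
    [0,0,-0.25],
    [0,0,-0.2],
    [0,0,0],
    [0,0,0],
    [0,0,0],
  ],
  twist=[
    [0,0,0],
    [0,0,0],
    [0,0,0],
    [0,0,0],
    [0,0,0],
    [0,0,0],
    [0,0,0],
    [0,0,0],
  ],
  jaw=[62,62,62,62,62,62,62,62],
)

```text
clock: 27.7
tcp_pos: [0.5951, 0.2297, 0.4331]
orientation: [-2.431, 1.983, -0.003]
contact_force: [-0.3, -0.3, 0.1]
grip_width: 0.0648
```

```bash
python3 - <<'E'
from chk import *
avg(4)
snap("w12");f=dict(np.load("w12.npz"))
a=fitdisc(f,.018,(200,360,150,300),tilt=0,z0=.1297+.026,guess=(.594,.2294,.156))
rings(f,(120,450,60,260),.1297,(.594,.2294))
go([.5422,-.133,.045],.25)
E
```

```text
27.9 tcp [0.595  0.2296 0.432 ] F [0.314 0.048 0.35 ] sd [0.62 0.35 0.18] panz 0.1293 0.0003
outer [279.9 206.7] [0.6013 0.2307 0.1557] r 0.031
hole [280.3 216.2] [0.5948 0.2291 0.1557] r 0.0203
hole [278.7 183.2] [0.6054 0.2317 0.1557] r 0.0262
ring 0.034 [0.5936 0.2293] 0.0344 323
ring 0.062 [0.5944 0.2294] 0.062 741
27.95 [0.595  0.2296 0.4321] F [ 0.03 -0.17 -0.02] w 0.0648
dist 0.3812 ang 26.14 dp_tool_total/0.12 [2.8718 0.128  1.3518]
9 rows twist [-0.024, 0.0, -0.0]
[[0.319, 0.014, 0.15], [0.319, 0.007, 0.151], [0.319, -0.001, 0.151], [0.319, -0.009, 0.151], [0.319, -0.016, 0.15], [0.319, -0.024, 0.149], [0.319, -0.031, 0.148], [0.319, -0.039, 0.146], [0.319, -0.046, 0.144]]
```

View pics/w12.png

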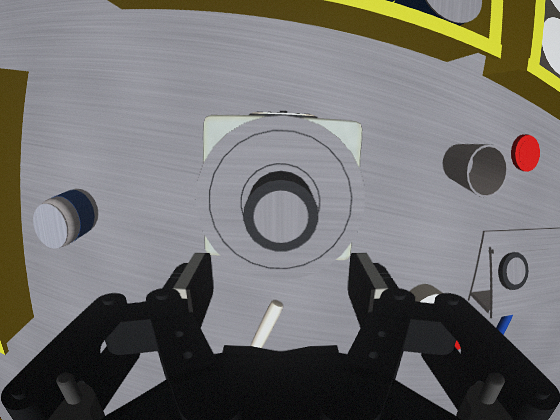

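The middle disc is aligned to within 0.3 mm and the pan is steady at 129.3 mm. Next is the thin disc.

>>> apply_moves(
  dp=[
    [0.12,0,0.04],
    [0.25,0,0.08],
    [0.33,0,0.13],
    [0.35,0,0.15],
    [0.35,-0.01,0.15],
    [0.35,-0.02,0.15],
    [0.35,-0.03,0.15],
    [0.33,-0.03,0.14],
    [0.2,-0.03,0.13],
    [0.1,-0.03,0.12],
    [0,0,0.06],
    [0,0,0],
    [0,0,0],
    [0,0,0],
  ],
  twist=[
    [-0.01,0,0],
    [-0.02,0,0],
    [-0.023,0,0],
    [-0.023,0,0],
    [-0.023,0,0],
    [-0.023,0,0],
    [-0.023,0,0],
    [-0.023,0,0],
    [-0.023,0,0],
    [-0.02,0,0],
    [-0.005,0,0],
    [0,0,0],
    [0,0,0],
    [0,0,0],
  ],
  jaw=[62,62,62,62,62,62,62,62,62,62,62,62,62,62],
)

```text
clock: 29.35
tcp_pos: [0.642, -0.1172, 0.2619]
orientation: [2.12, -1.733, -0.436]
contact_force: [1.0, 0.2, 1.1]
grip_width: 0.0648
```

```bash
python3 - <<'E'
from chk import *
snap("w13");f=dict(np.load("w13.npz"))
b=fitdisc(f,.012,(210,350,150,300),guess=(.5422,-.133,.045))
go([.5422,-.133,.045],.205)
E
```

```text
outer [275.2 209.6] [ 0.5436 -0.1326  0.045 ] r 0.0274
hole [275.  212.5] [ 0.5418 -0.1329  0.045 ] r 0.0202
29.4 [ 0.6421 -0.117   0.2622] F [ 0.31 -0.77 -0.55] w 0.0649
dist 0.0351 ang 1.8 dp_tool_total/0.12 [-0.0346 -0.045   0.2869]
1 rows twist [0.015, 0.004, -0.0]
[[-0.035, -0.045, 0.287]]
```

View pics/w13.png

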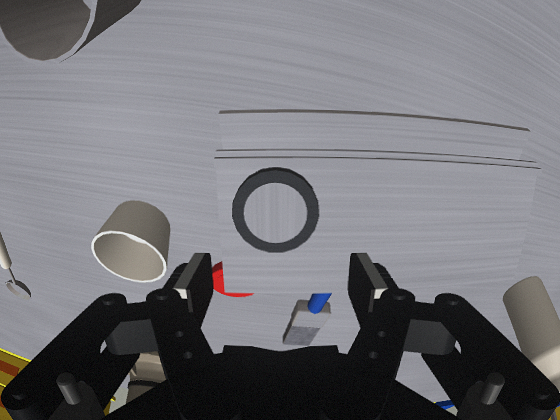

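```bash
python3 - <<'E'
from chk import *
f=np.load("top0.npz");print(onz(f,286,241,.03))
E
```

```text
[ 0.45665522 -0.02192832  0.03      ]
```

>>> apply_moves(
  dp=[
    [-0.018,-0.022,0.08],
    [-0.015,-0.022,0.1],
    [0,0,0.08],
    [0,0,0],
    [0,0,0],
    [0,0,0],
  ],
  twist=[
    [0.008,0.002,0],
    [0.007,0.002,0],
    [0,0,0],
    [0,0,0],
    [0,0,0],
    [0,0,0],
  ],
  jaw=[62,62,62,62,62,62],
)

```text
clock: 30.0
tcp_pos: [0.6339, -0.1104, 0.2363]
orientation: [2.153, -1.744, -0.392]
contact_force: [-0.2, -0.5, -0.1]
grip_width: 0.0646
```

```bash
python3 - <<'E'
from chk import *
go([.542,-.133,.045],.1715)
E
```

```text
30.0 [ 0.6339 -0.1104  0.2363] F [-0.22 -0.52 -0.14] w 0.0646
dist 0.042 ang 0.75 dp_tool_total/0.12 [0.029  0.0134 0.3488]
1 rows twist [-0.005, -0.002, 0.003]
[[0.029, 0.013, 0.349]]
```

>>> apply_moves(
  dp=[
    [0.025,0.012,0.1],
    [0,0,0.1],
    [0,0,0.08],
    [0,0,0.03],
    [0,0,0],
    [0,0,0],
  ],
  twist=[
    [-0.005,-0.002,0.003],
    [0,0,0],
    [0,0,0],
    [0,0,0],
    [0,0,0],
    [0,0,0],
  ],
  jaw=[62,62,62,62,62,62],
)

```text
clock: 30.6
tcp_pos: [0.6158, -0.1181, 0.2004]
orientation: [2.138, -1.748, -0.405]
contact_force: [-0.2, 0.1, 0.5]
grip_width: 0.0645
```

```bash
python3 - <<'E'
from chk import *
go([.542,-.133,.045],.1715)
snap("w14")
E
```

```text
30.6 [ 0.6158 -0.1181  0.2004] F [-0.22  0.11  0.51] w 0.0645
dist 0.0013 ang 0.14 dp_tool_total/0.12 [-0.0018 -0.0038  0.0096]
1 rows twist [0.0, 0.001, -0.001]
[[-0.002, -0.004, 0.01]]
```

View pics/w14.png

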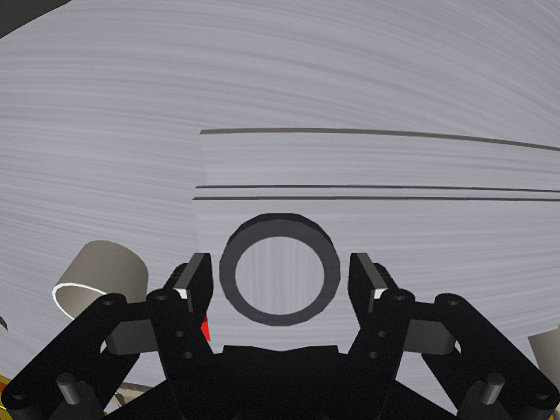

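The thin disc is centred at (280,270). I'll drop 1 mm more, grip and lift.

>>> apply_moves(
  dp=[
    [-0.002,-0.003,0.01],
    [0,0,0],
    [0,0,0],
    [0,0,0],
    [0,0,0],
    [0,0,0],
  ],
  twist=[
    [0,0,0],
    [0,0,0],
    [0,0,0],
    [0,0,0],
    [0,0,0],
    [0,0,0],
  ],
  jaw=[62,120,120,120,120,120],
  grip_force=60,
)

```text
clock: 31.25
tcp_pos: [0.6164, -0.1174, 0.2001]
orientation: [2.14, -1.748, -0.402]
contact_force: [0.3, -0.1, -0.6]
grip_width: 0.0531
```

```bash
python3 - <<'E'
from chk import *
go([.542,-.133,.045],.1715)
E
```

```text
31.25 [ 0.6164 -0.1174  0.2001] F [ 0.29 -0.08 -0.57] w 0.0531
dist 0.0013 ang 0.14 dp_tool_total/0.12 [0.0024 0.0032 0.0103]
1 rows twist [-0.001, 0.0, -0.001]
[[0.002, 0.003, 0.01]]
```

>>> apply_moves(
  dp=[
    [0,0,-0.05],
    [0,0,-0.1],
    [0,0,-0.2],
    [0,0,-0.25],
    [0,0,-0.25],
    [0,0,-0.25],
    [0,0,-0.25],
    [0,0,-0.15],
    [0,0,0],
    [0,0,0],
  ],
  twist=[
    [0,0,0],
    [0,0,0],
    [0,0,0],
    [0,0,0],
    [0,0,0],
    [0,0,0],
    [0,0,0],
    [0,0,0],
    [0,0,0],
    [0,0,0],
  ],
  jaw=[120,120,120,120,120,120,120,120,120,120],
)

```text
clock: 32.25
tcp_pos: [0.6978, -0.0999, 0.3744]
orientation: [2.143, -1.749, -0.401]
contact_force: [-1.1, 0.5, -2.4]
grip_width: 0.0535
```

```bash
python3 - <<'E'
from chk import *
go([.5949,.2293,.173],.230,tilt=0,step=.042)
snap("w15");f=dict(np.load("w15.npz"));inhand(f,.1725-.012,(205,355,190,343))
E
```

```text
32.25 [ 0.6978 -0.0999  0.3744] F [-1.06  0.49 -2.35] w 0.0535
dist 0.3461 ang 25.73 dp_tool_total/0.12 [-2.8599  0.3646 -0.0861]
9 rows twist [0.024, 0.0, -0.0]
[[-0.318, 0.041, -0.01], [-0.318, 0.04, -0.012], [-0.318, 0.039, -0.014], [-0.318, 0.039, -0.016], [-0.318, 0.038, -0.018], [-0.318, 0.037, -0.019], [-0.318, 0.036, -0.021], [-0.318, 0.035, -0.023], [-0.318, 0.033, -0.025]]
inhand tool xy [0.0002 0.0001] 0.02
```

View pics/w15.png

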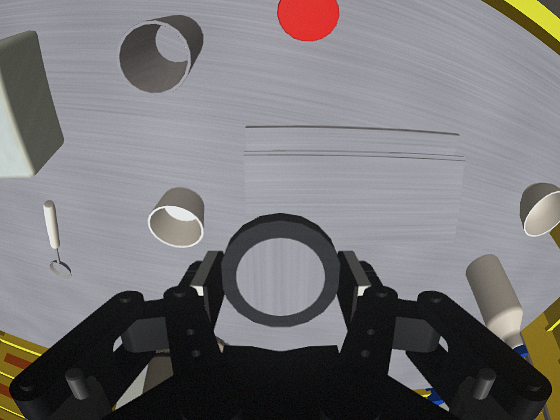

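>>> apply_moves(
  dp=[
    [-0.1,0.015,-0.06],
    [-0.2,0.03,-0.06],
    [-0.28,0.035,-0.04],
    [-0.31,0.035,-0.03],
    [-0.31,0.035,-0.02],
    [-0.31,0.035,-0.02],
    [-0.31,0.035,-0.02],
    [-0.3,0.035,-0.02],
    [-0.25,0.03,-0.02],
    [-0.2,0.02,0],
    [-0.12,0.01,0],
    [-0.05,0,0],
    [0,0,0],
    [0,0,0],
    [0,0,0],
  ],
  twist=[
    [0.01,0,0],
    [0.02,0,0],
    [0.022,0,0],
    [0.022,0,0],
    [0.022,0,0],
    [0.022,0,0],
    [0.022,0,0],
    [0.022,0,0],
    [0.022,0,0],
    [0.015,0,0],
    [0.008,0,0],
    [0,0,0],
    [0,0,0],
    [0,0,0],
    [0,0,0],
  ],
  jaw=[120,120,120,120,120,120,120,120,120,120,120,120,120,120,120],
)

```text
clock: 33.8
tcp_pos: [0.5947, 0.2321, 0.4097]
orientation: [2.423, -1.983, -0.023]
contact_force: [-0.9, -0.4, -2.3]
grip_width: 0.0534
```

```bash
python3 - <<'E'
from chk import *
snap("w16");f=dict(np.load("w16.npz"));inhand(f,.1727-.012,(205,355,190,343))
go([.5951,.2296,.1733],.188,tilt=0,step=.042)
E
```

```text
inhand tool xy [0.0003 0.0005] 0.0201
33.85 [0.5949 0.2318 0.4096] F [ 0.6  -0.22 -1.16] w 0.0531
dist 0.0484 ang 1.03 dp_tool_total/0.12 [ 0.02   -0.0052  0.4026]
2 rows twist [0.004, 0.001, -0.001]
[[0.01, -0.003, 0.201], [0.01, -0.001, 0.201]]
```

>>> apply_moves(
  dp=[
    [0.008,-0.002,0.05],
    [0.007,-0.002,0.1],
    [0,0,0.1],
    [0,0,0.08],
    [0,0,0.04],
    [0,0,0],
    [0,0,0],
    [0,0,0],
  ],
  twist=[
    [0.002,0.001,0],
    [0.002,0,0],
    [0,0,0],
    [0,0,0],
    [0,0,0],
    [0,0,0],
    [0,0,0],
    [0,0,0],
  ],
  jaw=[120,120,120,120,120,120,120,120],
)

```text
clock: 34.65
tcp_pos: [0.5962, 0.2268, 0.3593]
orientation: [2.42, -1.991, -0.012]
contact_force: [0.6, 0.3, -2.6]
grip_width: 0.0531
```

```bash
python3 - <<'E'
from chk import *
avg(12);go([.595,.2296,.1733],.1727,tilt=0)
E
```

```text
35.25 tcp [0.5962 0.2266 0.3591] F [ 0.007 -0.072 -2.069] sd [0.54 0.59 0.41] panz 0.1295 0.0005
35.25 [0.5962 0.2266 0.3591] F [-0.9  -0.61 -2.48] w 0.0534
dist 0.0135 ang 0.81 dp_tool_total/0.12 [-0.0261  0.0035  0.1096]
1 rows twist [0.005, 0.0, -0.004]
[[-0.026, 0.003, 0.11]]
```

>>> apply_moves(
  dp=[
    [-0.014,0.001,0.02],
    [-0.01,0.001,0.03],
    [0,0,0],
    [0,0,0],
    [0,0,0],
  ],
  twist=[
    [0.003,0,-0.002],
    [0.002,0,-0.002],
    [0,0,0],
    [0,0,0],
    [0,0,0],
  ],
  jaw=[120,120,120,120,120],
)

```text
clock: 35.75
tcp_pos: [0.5951, 0.2298, 0.3522]
orientation: [2.435, -1.984, -0.001]
contact_force: [-0.9, 0.5, -2.3]
grip_width: 0.0537
```

```bash
python3 - <<'E'
from chk import *
avg(8);go([.595,.2296,.1733],.1727,tilt=0)
E
```

```text
36.15 tcp [0.5951 0.2297 0.3524] F [-0.277  0.222 -2.066] sd [0.61 0.39 0.6 ] panz 0.1296 0.0004
36.15 [0.5951 0.2297 0.3524] F [-0.55  0.28 -1.88] w 0.0536
dist 0.0064 ang 0.05 dp_tool_total/0.12 [0.0008 0.0014 0.0537]
1 rows twist [0.0, 0.0, 0.0]
[[0.001, 0.001, 0.054]]
```

>>> apply_moves(
  dp=[
    [0,0.001,0.015],
    [0,0,0.012],
    [0,0,0.012],
    [0,0,0.01],
    [0,0,0.01],
    [0,0,0.01],
    [0,0,0.008],
    [0,0,0.006],
    [0,0,0],
    [0,0,0],
  ],
  twist=[
    [0,0,0],
    [0,0,0],
    [0,0,0],
    [0,0,0],
    [0,0,0],
    [0,0,0],
    [0,0,0],
    [0,0,0],
    [0,0,0],
    [0,0,0],
  ],
  jaw=[120,120,120,120,120,120,120,120,120,120],
)

```text
clock: 37.15
tcp_pos: [0.5951, 0.2297, 0.3421]
orientation: [-2.435, 1.985, 0.0]
contact_force: [-0.8, -1.1, -0.9]
grip_width: 0.0535
```

```bash
python3 - <<'E'
from chk import *
avg(20)
E
```

```text
38.15 tcp [0.5951 0.2297 0.342 ] F [-0.576 -0.379 -0.485] sd [0.53 0.36 0.61] panz 0.1248 0.0004
```

>>> apply_moves(
  dp=[
    [0,0,0.005],
    [0,0,0.005],
    [0,0,0],
    [0,0,0],
  ],
  twist=[
    [0,0,0],
    [0,0,0],
    [0,0,0],
    [0,0,0],
  ],
  jaw=[120,120,120,120],
)

```text
clock: 38.55
tcp_pos: [0.5951, 0.2297, 0.3408]
orientation: [-2.435, 1.985, 0.0]
contact_force: [-1.1, -0.7, -0.8]
grip_width: 0.0531
```

```bash
python3 - <<'E'
from chk import *
avg(30)
E
```

```text
40.05 tcp [0.5951 0.2297 0.3408] F [-0.636 -0.403 -0.092] sd [0.46 0.55 0.56] panz 0.1238 0.0004
```

Fz averages −0.09 N, which is within about 0.3 mm of balance. I'll nudge down slightly and release.

>>> apply_moves(
  dp=[
    [0,0,0.002],
    [0,0,0],
    [0,0,0],
    [0,0,0],
    [0,0,0],
    [0,0,0],
  ],
  twist=[
    [0,0,0],
    [0,0,0],
    [0,0,0],
    [0,0,0],
    [0,0,0],
    [0,0,0],
  ],
  jaw=[120,120,110,90,62,62],
)

```text
clock: 40.65
tcp_pos: [0.5954, 0.2298, 0.3408]
orientation: [-2.434, 1.984, -0.0]
contact_force: [-0.3, 0.0, -0.0]
grip_width: 0.0649
```

```bash
python3 - <<'E'
from chk import *
avg(8)
E
```

```text
41.05 tcp [0.5953 0.2298 0.3406] F [0.297 0.222 0.205] sd [0.4  0.5  0.52] panz 0.1235 0.0004
```

>>> apply_moves(
  dp=[
    [0,0,-0.04],
    [0,0,-0.1],
    [0,0,-0.2],
    [0,0,-0.25],
    [0,0,-0.2],
    [0,0,0],
    [0,0,0],
    [0,0,0],
  ],
  twist=[
    [0,0,0],
    [0,0,0],
    [0,0,0],
    [0,0,0],
    [0,0,0],
    [0,0,0],
    [0,0,0],
    [0,0,0],
  ],
  jaw=[62,62,62,62,62,62,62,62],
)

```text
clock: 41.85
tcp_pos: [0.5949, 0.2296, 0.4435]
orientation: [-2.433, 1.983, -0.001]
contact_force: [-0.7, -0.3, 0.1]
grip_width: 0.0647
```

```bash
python3 - <<'E'
from chk import *
avg(6)
snap("w17");f=dict(np.load("w17.npz"))
a=fitdisc(f,.012,(200,360,150,300),tilt=0,z0=.1237+.044,guess=(.594,.2294,.17))
rings(f,(120,450,60,260),.1237,(.594,.2294))
a0=np.load("top0.npz")["color"];b0=r.grab_frame("top")["color"];s=r.grab_frame("scene")["color"]
cv2.imwrite("pics/tops.png",b0[:,:,::-1]);cv2.imwrite("pics/zs.png",cv2.resize(s[130:330,190:380],None,fx=3,fy=3,interpolation=3)[:,:,::-1])
E
```

```text
42.15 tcp [0.5949 0.2296 0.4426] F [-0.262 -0.041  0.275] sd [0.5  0.54 0.38] panz 0.1236 0.0004
outer [272.7 202.6] [0.5992 0.2311 0.1677] r 0.0293
hole [280.3 214.2] [0.5948 0.2294 0.1677] r 0.0203
ring 0.034 [0.5931 0.2293] 0.0347 235
ring 0.062 [0.5943 0.2294] 0.0621 782
```

View pics/w17.png

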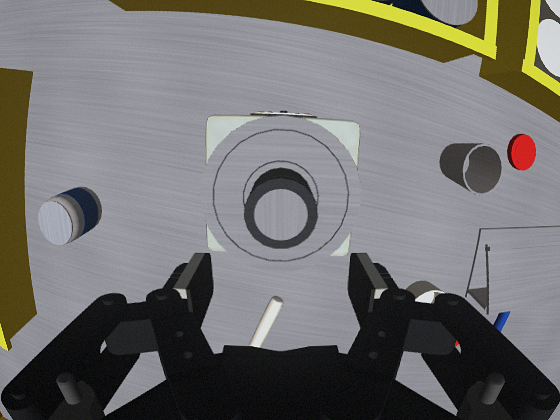

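View pics/zs.png

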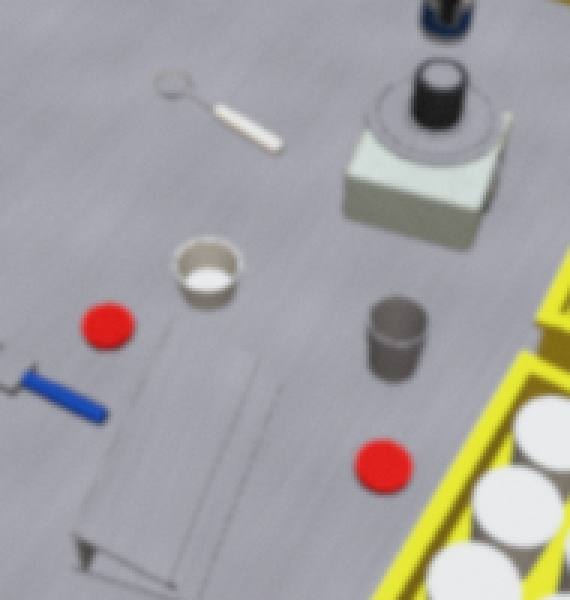

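View pics/tops.png

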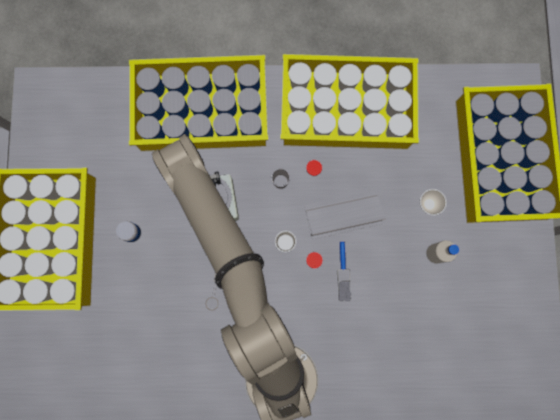

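The stack stands straight on the pan at (440,95) in the scene crop. The rack is empty, the bystanders are unmoved, and the gripper is clear.

```bash
python3 - <<'E'
from bench import r
print(r.hand_in())
E
```

```text
the job is handed in; nothing more can be done
None
```

I stacked the three weights in the centre of the scale's pan, thickest at the bottom, then the middle one, then the thinnest on top. The job was handed in at about 42 s with the gripper clear of the stack.

- **Alignment:** My last checks put the disc centres within about 0.4 mm of each other and within about 0.8 mm of the pan's ring centre.
- **Load transfer:** I lowered each weight at about 1 to 2 mm per 0.1 s and released it when the average vertical force was within about 0.3 N of zero. The pan height then changed by 1 mm or less each time, going from 152 to 140.0, 129.3 and 123.6 mm.
- **Other objects:** In the last top and scene pictures the rack was empty and the other objects looked unmoved.

Two readings were less certain:
- Single force readings were noisy, about ±0.5 N, so the release points rest on averages of 20 to 30 readings.
- The final fit to the pan's inner ring came out about 1 mm off the outer-ring fit. The stack hides part of that ring, so I trusted the outer ring.

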